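# Load the egg turner and set its tray to the slope of its neighbour

### The job

Make room in the row on the level turner tray by pushing its two egg inserts apart, and set the spare insert down flat between them while the tray is still level. Then lift that tray's front bar until the tray, let go and settled, slopes like the loaded tray beside it (within 3 degrees), holding by its own hinge. Leave the loaded tray and the other things on the table alone.

Things in the scene. Friction and masses are not known exactly. Their poses are not given: they have to be found in the camera images.
- tray_mid (a point): middle of the floor (top face) of the working tray, the one that is level at the start and holds two inserts. Aluminium tray, 190 mm along x, 200 mm along y, rim 22 mm above the floor and 6 mm thick, so 178 by 188 mm inside. x points along the floor away from the front bar, z up out of the floor. The tray turns about an axis along its y, 12 mm above this point; sloped, its front bar is high
- tray_bar (a point): middle of the working tray's front bar: a round steel bar, 14 mm thick, 124 mm long along the tray's y, its centre 150 mm in front (tray's -x) of the hinge axis and level with it, 55 mm clear of the rim but for two arms 58 mm either side of the middle
- hinge (a point): point on the hinge axis of the working tray, in the middle of its width, 120 mm above the table; y along the axis. Friction hinge, turning from -11 to +60 degrees: about 10 N at the bar moves it, and it stays where it is left, but rubber bushes between tray and hinge wind up meanwhile: let go, the tray springs back some 5 to 15 degrees, against the last push, so its slope counts only once released. Inserts may slide a few millimetres down to the low rim
- loaded_mid (a point): middle of the floor of the loaded tray, same make, on the same frame 245 mm to the left (+y of the frame), full of eggs and sloped 19 to 38 degrees, front bar high: the pattern to match; axes as for tray_mid
- loaded_bar (a point): middle of the loaded tray's front bar; must not move
- left_centre (a point): left (+y) neighbour in the working tray: egg insert of white plastic, an open box 170 mm long (its x), 56 mm wide (its y), walls 45 mm high, 150 g or so; across its middle stands a lifting tab 12 mm thick (along its x), 46 mm wide, whose top is 65 mm above the underside; the pockets either side of the tab are free for 48 mm along x and about 40 mm deep from the rim. The point is the centre, 32.5 mm above the underside
- right_centre (a point): right (-y) neighbour, same insert. The clear gap between the two is 32 to 53 mm at the start, 76 mm with both pushed against the tray's sides; the inserts' x lies along the tray's x
- spare_centre (a point): the spare insert, same shape (same either way round), on the table to the right of the turner
- torch: candling torch, black, standing, 48 mm across, 115 mm tall; a bystander, origin at its underside
- bottle: white bottle, 64 mm across, 170 mm tall; a bystander, origin at its underside
- mug: white mug, 80 mm across, 90 mm tall; a bystander, origin at its underside
- brush: brush lying flat; a bystander, origin at its underside
- jar: clear jar, 70 mm across, 85 mm tall; a bystander, origin at its underside
- meter: grey climate meter, 110 mm tall, 75 mm wide; a bystander, origin at its underside
Mind the look-alikes: they are no part of the job. What is shaped like the part that bears right_centre but orange is not meant.

How it is judged:
On the way:
1. the spare insert stands flat in the row between its neighbours, let go, with the tray still level (z of spare_centre in the frame of tray_mid between 0.0245 and 0.0405 m and z of left_centre in the frame of tray_mid between 0.0245 and 0.0405 m and z of right_centre in the frame of tray_mid between 0.0245 and 0.0405 m and y of spare_centre in the frame of tray_mid between -0.018 and 0.018 m and y of left_centre in the frame of tray_mid above 0.04 m and y of right_centre in the frame of tray_mid below -0.04 m and angle between the z axis of spare_centre and the z axis of tray_mid, either way round below 0.08 rad and angle between tray_mid's own z axis and vertical below 0.12 rad and contact force between the fingers and spare below 0.3 N), for 0.2 s.
At the end, for the whole second after the job is handed in: all three inserts lie flat on the working tray's floor (centres 24 to 40 mm above it), the spare within 18 mm of the tray's middle line and parallel to its floor (0.08 rad), a neighbour on each side (over 40 mm off it); the released tray holds the loaded tray's slope within 0.06 rad (z of spare_centre in the frame of tray_mid between 0.0245 and 0.0405 m and z of left_centre in the frame of tray_mid between 0.0245 and 0.0405 m and z of right_centre in the frame of tray_mid between 0.0245 and 0.0405 m and y of spare_centre in the frame of tray_mid between -0.018 and 0.018 m and y of left_centre in the frame of tray_mid above 0.04 m and y of right_centre in the frame of tray_mid below -0.04 m and angle between the z axis of spare_centre and the z axis of tray_mid, either way round below 0.08 rad and angle between the x axis of tray_mid and the x axis of loaded_mid, either way round below 0.06 rad); the robot touches nothing.
It fails at once if the loaded tray was moved (its bar by more than 8 mm) (distance of loaded_bar from where it was at the start of the episode above 0.008 m).
It fails at once if a bystander was shifted by more than 30 mm (distance of any of torch, bottle, mug, brush, jar, meter from where it was at the start of the episode above 0.03 m).
It also fails if it takes over 72 s, if anything falls off the work surface, if the arm or the gripper's body presses on something with over 40 N, if the wrist force passes 120 N, or if a joint passes its speed limit or range.

### The arm

A 7-joint arm with a two-finger parallel gripper is mounted at the origin on the work surface. World frame = base frame: x ahead of the robot, y to its left, z up, the work surface at z = 0. Lengths are in m, angles in rad, forces in N, time in s.
With the tool pointing down it reaches from about 0.35 to 0.9 m from the base axis. Payload 7.2 kg.
Tool frame: the origin (TCP) lies at the very end of the fingers, on their centre line; the grasp point (between the pads) lies 19 mm behind it; z points along the fingers, y is the line along which they close (so a half turn about z gives the same grasp; the last joint's range is limited). The gripper opens to 85 mm and grips with 20 to 120 N. Pads are 22 mm wide; open, the fingers measure 114 mm over their backs; the gripper's body (76 mm by 85 mm) begins 54 mm behind the grasp point. The pads swing forward as they close: fully open they stand 13 mm farther back than shut.
Start: joints at [1.261, 0.411, -0.013, 1.596, 0.006, 1.134, -0.082], TCP at [0.15, -0.607, 0.193] pointing down, gripper open.
Joint ranges: [-2.95, 2.95], [-0.29, 1.99], [-1.47, 1.44], [0.14, 2.54], [-1.03, 4.17], [0.13, 1.85], [-2.86, 2.86]. Speed limits (rad/s): [2.39, 2.39, 3.01, 3.01, 3.14, 3.14, 3.14].

### API

Orientations are given as a unit quaternion [x, y, z, w].
In Python, from workcell import telemetry, cams, job gives the robot as it stands. The module is installed in compiled form; this text tells all that it offers.
- The arm moves only by the tool send_rows, never from a script. Its arguments are lists of equal length, an entry for each row: "twist": the turn, a rotation vector about the world's x, y, z in degrees, a list of three; "translation": the shift along the world's x, y, z in mm, a list of three; "hand": the finger opening in mm, from 0 to 85.4. A call has exactly 5 rows; each row is the pose to reach, as a shift and turn from the pose commanded when the call began; what a row does not reach only later rows make up. A row lasts 1/10 s, in which the tool goes at most 50 mm and 8.59 degrees, less where a joint would pass 70% of its speed; a pose out of reach is approached as far as the arm can. A call with a gripper value outside its range is refused whole. The fingers move at their own pace and stop on an object; the grip force is fixed at half the most. Time passes only in rows, so rows that repeat a pose let the fingers close, or fill a call up. It gives the time, the measured TCP pose, the force, the opening and the grip force at its end, in the units of the state.
- telemetry.observe(): the state, without advancing time (a new reading comes with each control period).
- cams.read_camera(name): name is "scene" or "top"; returns the picture (400x640x3 uint8, red, green, blue); there is no depth.
- cams.camera_info(name): a dict with "fx", "fy", "cx", "cy" (pixels), "D" ([k1, k2, p1, p2, k3] as OpenCV has them; the pictures are not rectified), "R" (3x3) and "t" (3): a world point X has camera coordinates R X + t. Camera axes: x right, y down, z forward; pixel columns grow to the right and rows downward; lengths in m; the calibration is good to about 2 mm. A picture is of the moment at which its call begins. camera_info takes no time and is no camera call.
- job.job_done(): hands the job in; it is judged then, once.
Trained networks look in the newest picture that a camera, given by its name, has taken for a name from the list of things; names that differ only in an ending like _2 or _b are one class to them, and where a whole thing is asked for, a point or a joint stands for the part that bears it (a point fixed in the world has none). Each returns a list of dicts, best first, with "p" (0 to 1); they miss things now and then, are a little off and sometimes report something else, mostly with a low value. They report only what shows in the picture. A call takes as long as a camera call. They do not tell look-alikes from the thing itself.
- cams.search_frame(camera, query): "point" ([x, y, z] in m, in the coordinates of the camera as it stood for that picture, good to about 4 mm: the middle of the surface that is visible of it).
The state is a dict: "clock": time; "q": joint angles; "qvel": joint speeds; "joint_efforts": joint torques, N m; "position": TCP position; "ee_rot": TCP orientation; "force": force on the tool from outside, world axes, zero at the start; "wrist_torque": the same for the moment, N m; "width": finger opening in m; "finger_force": force on a finger pad.
Only numpy, scipy, OpenCV 4.12 (cv2) and the standard library are available. Lean on these libraries where they do the work, as an engineer would, in place of code of your own. Each camera call takes 0.05 s, during which the arm holds its last target. There are 200 camera calls.

## Working session

There is one attempt and no reset: what is moved stays moved. The work goes in short steps, Python scripts to look and compute and a tool call to move; the robot and the scene stay as the last step left them, time stands still between calls to the robot, and variables do not carry over. Pictures are saved under pics/ and viewed, at most 10 in all, crops included, and the job is handed in when it is done.

Besides the shell and the picture viewer there is one more tool, called after "Call:" in YAML: its name, and indented under it one key for each argument. send_rows: Moves the arm, as the interface text tells. Its arguments: {"type":"object","properties":{"twist":{"type":"array"},"translation":{"type":"array"},"hand":{"type":"array"}},"required":["twist","translation","hand"]}

```bash
mkdir -p pics; cat > h.py <<'E'
import numpy as np, cv2
from workcell import telemetry, cams, job
def info(c):
    i=cams.camera_info(c); K=np.array([[i['fx'],0,i['cx']],[0,i['fy'],i['cy']],[0,0,1.]]); return K,np.array(i['D'],float),np.array(i['R'],float),np.array(i['t'],float)
def find(c,q):
    K,D,R,t=info(c); return [(round(r['p'],2),(R.T@(np.array(r['point'])-t)).round(4),cv2.projectPoints(np.array(r['point'],float).reshape(1,1,3),np.zeros(3),np.zeros(3),K,D)[0].ravel().round(0)) for r in cams.search_frame(c,q)]
def proj(c,X):
    K,D,R,t=info(c); return cv2.projectPoints(np.array(X,float).reshape(-1,1,3),cv2.Rodrigues(R)[0],t,K,D)[0].reshape(-1,2)
def ray(c,uv):
    K,D,R,t=info(c); p=cv2.undistortPoints(np.array(uv,float).reshape(-1,1,2),K,D).reshape(-1,2)
    d=np.c_[p,np.ones(len(p))]@R; return -R.T@t, d/np.linalg.norm(d,axis=1)[:,None]
def atz(c,uv,z):
    o,d=ray(c,uv); return o+d*((z-o[2])/d[:,2])[:,None]
def tri(u1,u2):
    o1,d1=ray('scene',u1);o2,d2=ray('top',u2);out=[]
    for a,b in zip(d1,d2):
        s=np.linalg.lstsq(np.c_[a,-b],o2-o1,rcond=None)[0];p,q=o1+s[0]*a,o2+s[1]*b;out.append(np.r_[(p+q)/2,np.linalg.norm(p-q)])
    return np.array(out).round(4)
def snap(c,f=None):
    im=cams.read_camera(c)
    if f: cv2.imwrite('pics/'+f,im[:,:,::-1])
    return im
E
python3 - <<'E'
from h import *
for c in ('scene','top'):
    snap(c,c+'0.png'); K,D,R,t=info(c); print(c,K[0,0],(-R.T@t).round(3),R[2].round(2))
    for q in ['tray_mid','tray_bar','hinge','loaded_mid','loaded_bar','left_centre','right_centre','spare_centre','torch','bottle','mug','brush','jar','meter']: print(q,[(p,x.tolist(),u.tolist()) for p,x,u in find(c,q)])
print(telemetry.observe())
E
```

```text
scene 385.33938023008295 [1.009 0.634 1.062] [-0.33 -0.51 -0.8 ]
tray_mid [(0.73, [0.6173, 0.0197, 0.1205], [322.0, 196.0]), (0.7, [0.3662, 0.419, 0.0564], [469.0, 259.0])]
tray_bar [(0.69, [0.6201, 0.0198, 0.1169], [322.0, 197.0])]
hinge [(0.65, [0.634, 0.2116, 0.1191], [355.0, 243.0])]
loaded_mid [(0.63, [0.37, 0.4162, 0.0525], [467.0, 259.0]), (0.62, [0.6102, 0.2332, 0.1455], [367.0, 239.0])]
loaded_bar [(0.84, [0.611, 0.2369, 0.1442], [368.0, 241.0])]
left_centre [(0.67, [0.6222, 0.0249, 0.1373], [322.0, 194.0])]
right_centre [(0.97, [0.629, -0.0707, 0.1363], [303.0, 176.0]), (0.78, [0.8436, 0.113, 0.0175], [278.0, 271.0])]
spare_centre [(0.71, [0.5427, -0.3059, 0.0264], [291.0, 146.0])]
torch [(0.64, [0.3934, -0.1885, 0.095], [341.0, 135.0])]
bottle [(0.6, [0.3821, 0.5342, 0.0748], [498.0, 289.0]), (0.4, [0.6189, 0.0229, 0.1218], [322.0, 197.0])]
mug [(0.7, [0.3658, 0.4153, 0.0534], [468.0, 258.0]), (0.46, [0.3923, -0.1885, 0.0953], [342.0, 135.0])]
brush [(0.87, [0.3212, 0.2307, 0.0176], [433.0, 216.0])]
jar [(0.68, [0.3568, -0.4011, 0.0571], [318.0, 108.0]), (0.39, [0.6118, 0.
[... 1195 characters left out ...]
5, 'q': array([ 1.26079022,  0.4110963 , -0.0126949 ,  1.59618246,  0.00560551,
        1.1343201 , -0.08221689]), 'qvel': array([-0.00037964,  0.00189408,  0.00107019,  0.0009803 , -0.00105782,
        0.0008151 , -0.00107974]), 'joint_efforts': array([-6.61406484e-04, -6.00416636e+01,  6.80878814e-01, -2.99738252e+01,
        1.38847623e-02,  2.07679725e-03,  3.88739477e-05]), 'position': array([ 0.14964653, -0.60682758,  0.19330701]), 'ee_rot': array([ 9.92700727e-01,  1.20603759e-01, -5.15853129e-07,  1.50691900e-05]), 'force': array([ 0.39845972,  0.51948544, -0.61147982]), 'wrist_torque': array([ 0.04463148, -0.02069262,  0.02747342]), 'finger_force': 0.0, 'width': 0.08509709819544552}
```

View pics/scene0.png

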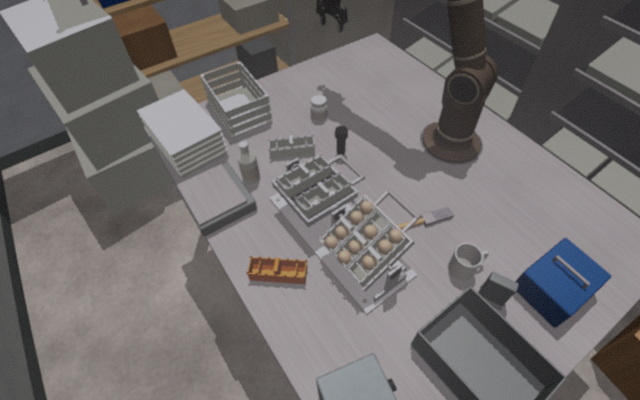

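View pics/top0.png

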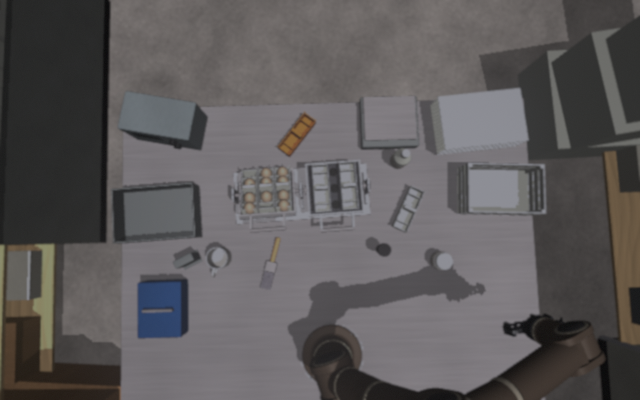

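The scene view shows the level tray at about (318,188) and the loaded tray at (365,240). The spare is at (292,147), the torch at (341,138), and the orange look-alike at (278,270). In the top view the working tray is at (335,188) with its bar at (335,229), and the spare is at (407,209), tilted. Next I'll enlarge both.

```bash
python3 - <<'E'
import cv2
a=cv2.imread('pics/top0.png')[145:255,220:430];cv2.imwrite('pics/topc.png',cv2.resize(a,None,fx=3.8,fy=3.8,interpolation=cv2.INTER_CUBIC))
a=cv2.imread('pics/scene0.png')[120:310,260:430];cv2.imwrite('pics/scenec.png',cv2.resize(a,None,fx=3.1,fy=3.1,interpolation=cv2.INTER_CUBIC))
E
```

```text
(no output)
```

View pics/topc.png

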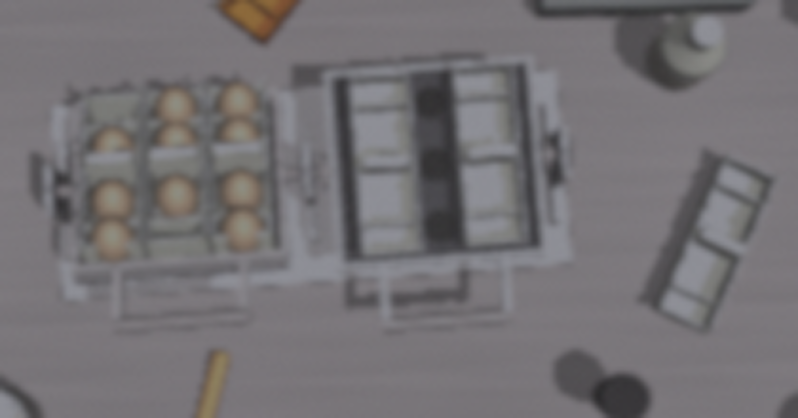

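View pics/scenec.png

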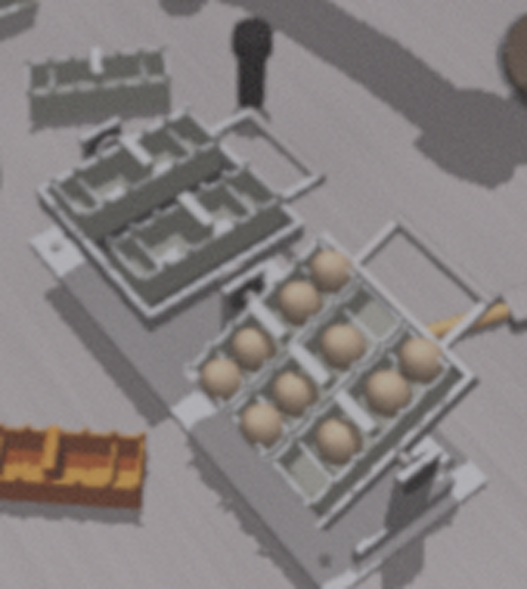

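The crops show the inserts lying along the tray, with tabs at top-crop (385,160) and (487,150). The working bar runs (385,322)–(510,312) and the loaded bar (115,328)–(248,320). The spare runs from (740,165) to (685,315). I'll triangulate these matching points.

```bash
python3 - <<'E'
from h import *
L=dict(barL=((322,180),(385,322)),barR=((250,113),(510,312)),tFL=((300,226),(345,262)),tBL=((153,316),(323,75)),tBR=((42,190),(528,60)),tFR=((188,115),(545,245)),
tabL=((195,208),(385,160)),tabR=((137,150),(490,150)),spTab=((97,58),(725,242)),
lbR=((398,222),(248,320)),lbL=((487,300),(115,328)),lFR=((322,238),(288,258)),lFL=((475,378),(80,270)),lBL=((322,522),(68,95)),lBR=((190,375),(275,85)))
s=np.array([v[0] for v in L.values()])/3.1+[260,120]; t=np.array([v[1] for v in L.values()])/3.8+[220,145]
for k,r in zip(L,tri(s,t)): print(k,r)
# spare rim corners z=.045 top view: farL farR nearR nearL
print(atz('top',np.array([(722,152),(770,180),(705,330),(655,305)])/3.8+[220,145],0.045).round(4))
E
```

```text
barL [0.468  0.0296 0.1159 0.0094]
barR [ 0.4739 -0.0898  0.1168  0.0087]
tFL [0.5255 0.0663 0.1189 0.0108]
tBL [0.7064 0.0799 0.1268 0.0056]
tBR [ 0.7151 -0.1171  0.1245  0.0058]
tFR [ 0.5346 -0.1239  0.1214  0.013 ]
tabL [0.6186 0.0237 0.1693 0.0038]
tabR [ 0.6243 -0.0736  0.1676  0.0057]
spTab [ 0.5383 -0.3112  0.0604  0.0062]
lbR [0.4748 0.1537 0.1784 0.0029]
lbL [0.4719 0.2732 0.1883 0.0005]
lFR [0.5325 0.1156 0.1557 0.0007]
lFL [0.5234 0.313  0.16   0.012 ]
lBL [0.6972 0.3284 0.1075 0.0078]
lBR [0.7027 0.1298 0.0849 0.0117]
[[ 0.6321 -0.3182  0.045 ]
 [ 0.6024 -0.3648  0.045 ]
 [ 0.455  -0.2921  0.045 ]
 [ 0.4813 -0.2436  0.045 ]]
```

```bash
cat >> h.py <<'E'
def P(h,yaw,th,pts,off):  # tray pts in hinge frame -> world
    p=np.array(pts,float); c,s=np.cos(th),np.sin(th)
    x=c*p[:,0]+s*p[:,2]; z=-s*p[:,0]+c*p[:,2]; y=p[:,1]+off
    return np.c_[h[0]+np.cos(yaw)*x-np.sin(yaw)*y, h[1]+np.sin(yaw)*x+np.cos(yaw)*y, .12+z]
E
python3 - <<'E'
from h import *
from scipy.optimize import least_squares
S=lambda a:np.array(a)/3.1+[260,120]
T=lambda a:np.array(a)/3.8+[220,145]
M=[(-.15,.060,0.003),(-.15,-.060,.003),(-.095,.1,.010),(.095,.1,.010),(.095,-.1,.010),(-.095,-.1,.010)]
M2=[M[1],M[0],M[5],M[2],M[3],M[4]]
sW=S([(322,180),(250,113),(300,226),(153,316),(42,190),(188,115)]);tW=T([(385,322),(510,312),(345,262),(323,75),(528,60),(545,245)])
sL=S([(398,222),(487,300),(322,238),(475,378),(322,522),(190,375)]);tL=T([(248,320),(115,328),(288,258),(80,270),(68,95),(275,85)])
def f(v):
    h,yaw,a,b,os,ot=v[:2],v[2],v[3],v[4],v[5:7],v[7:9]
    W=P(h,yaw,a,M,0);L=P(h,yaw,b,M2,.245)
    return np.r_[(proj('scene',W)+os-sW).ravel(),(proj('top',W)+ot-tW).ravel(),(proj('scene',L)+os-sL).ravel(),(proj('top',L)+ot-tL).ravel(),v[5:]]
r=least_squares(f,[.62,-.03,.05,0,.4,0,0,0,0],loss='soft_l1');v=r.x
print(v.round(4),'slopes',np.degrees(v[3:5]));print(f(v)[:-4].reshape(-1,2).round(1).tolist())
print('bar',P(v[:2],v[2],v[3],[(-.15,0,0)],0))
# insert tabs in tray coordinates using z=.173 (tab top), top and scene
R=np.array([[np.cos(v[2]),np.sin(v[2])],[-np.sin(v[2]),np.cos(v[2])]])
for n,z,a,b in(('L',.173,(195,206),(385,160)),('R',.173,(137,150),(490,150)),('S',.065,(97,55),(725,242))):
    for c,p,o in(('scene',S(a),v[5:7]),('top',T(b),v[7:9])):
        w=atz(c,p-o,z)[0]; print(n,c,w.round(4),'tray',(R@(w[:2]-v[:2])).round(4))
w=atz('top',T([(722,152),(770,180),(705,330),(655,305)])-v[7:9],.045)[:,:2];print(w.mean(0),'axis deg',np.degrees(np.arctan2(*((w[0]+w[1]-w[2]-w[3])[::-1]))))
w=atz('scene',S([(28,92),(30,68),(165,52),(168,80)])-v[5:7],.045);print(w.round(3))
# torch top
print('torch',atz('top',T([(622,395)])-v[7:9],.115)[0],atz('scene',S([(252,28)])-v[5:7],.115)[0],'bottle',atz('top',T([(703,35)])-v[7:9],.17)[0])
E
```

```text
[ 0.6208 -0.0244  0.0513 -0.0333  0.4344  1.172   1.2457  0.1904 -0.7143] slopes [-1.90553684 24.89124188]
[[-0.5, 0.2], [-0.5, 0.4], [1.7, -0.4], [-0.9, 0.6], [-1.9, -0.4], [-0.7, -1.6], [-0.2, 0.3], [0.1, 0.2], [-2.0, 1.7], [-0.4, -1.4], [0.6, -1.9], [0.8, 1.6], [0.4, -0.2], [1.3, 1.5], [1.8, -1.6], [0.9, -0.5], [-0.4, 2.1], [-2.0, -0.8], [-0.2, -1.0], [0.2, -0.3], [-0.2, -0.6], [-2.3, 0.9], [1.3, 1.8], [0.4, 0.0]]
bar [[ 0.47103368 -0.03207712  0.11501224]]
L scene [0.6177 0.0196 0.173 ] tray [-0.0008  0.0441]
L top [0.6172 0.0234 0.173 ] tray [-0.0011  0.0479]
R scene [ 0.6248 -0.0737  0.173 ] tray [ 0.0016 -0.0494]
R top [ 0.6235 -0.0741  0.173 ] tray [ 0.0002 -0.0498]
S scene [ 0.5357 -0.3171  0.065 ] tray [-0.0999 -0.288 ]
S top [ 0.5379 -0.3112  0.065 ] tray [-0.0975 -0.2822]
[ 0.53998561 -0.30382319] axis deg -26.269780481777122
[[ 0.627 -0.329  0.045]
 [ 0.605 -0.364  0.045]
 [ 0.455 -0.293  0.045]
 [ 0.479 -0.25   0.045]]
torch [ 0.39288937 -0.19509765  0.115     ] [ 0.38853029 -0.20442373  0.115     ] bottle [ 0.72586699 -0.27764178  0.17      ]
```

Call:
send_rows:
  twist:
    - [0,0,0]
    - [0,0,-3]
    - [0,0,-6]
    - [0,0,-9]
    - [0,0,-11]
  translation:
    - [0,0,45]
    - [10,10,90]
    - [40,45,110]
    - [70,80,110]
    - [100,115,110]
  hand: [40,0,0,0,0]

```text
clock: 2.0
position: [0.2507, -0.4909, 0.3044]
ee_rot: [1.0, 0.024, 0.001, 0.001]
force: [1.1, 0.3, -0.8]
width: 0.0118
finger_force: 0.0
```

Call:
send_rows:
  twist:
    - [0,0,0]
    - [0,0,0]
    - [0,0,0]
    - [0,0,0]
    - [0,0,0]
  translation:
    - [31,38,0]
    - [62,76,0]
    - [93,114,0]
    - [124,152,0]
    - [155,190,0]
  hand: [0,0,0,0,0]

```text
clock: 2.5
position: [0.4056, -0.3001, 0.3037]
ee_rot: [1.0, 0.025, 0.0, 0.0]
force: [1.0, -0.6, 0.3]
width: -0.0003
finger_force: 0.0
```

Call:
send_rows:
  twist:
    - [0,0,0]
    - [0,0,0]
    - [0,0,0]
    - [0,0,0]
    - [0,0,0]
  translation:
    - [31,38,0]
    - [62,76,0]
    - [93,114,0]
    - [124,152,0]
    - [155,190,0]
  hand: [0,0,0,0,0]

```text
clock: 3.0
position: [0.5606, -0.1103, 0.3036]
ee_rot: [1.0, 0.025, 0.0, 0.0]
force: [0.8, -0.7, 0.3]
width: -0.0002
finger_force: 0.0
```

Call:
send_rows:
  twist:
    - [0,0,0]
    - [0,0,0]
    - [0,0,0]
    - [0,0,0]
    - [0,0,0]
  translation:
    - [30,38,0]
    - [55,76,0]
    - [60,84,-40]
    - [60,84,-80]
    - [60,84,-118]
  hand: [0,0,0,0,0]

```text
clock: 3.5
position: [0.6197, -0.027, 0.1837]
ee_rot: [1.0, 0.026, 0.0, -0.0]
force: [0.4, -0.0, -0.6]
width: -0.0003
finger_force: 0.0
```

```bash
python3 - <<'E'
from h import *
print(telemetry.observe()['position'])
a=snap('scene')[150:250,260:360,::-1];b=snap('top')[145:245,290:390,::-1]
cv2.imwrite('pics/chk1.png',cv2.resize(np.hstack([a,b]),None,fx=4,fy=4,interpolation=cv2.INTER_CUBIC))
print(proj('scene',[telemetry.observe()['position']])*4-[1040,600])
E
```

```text
[ 0.61968739 -0.02696465  0.1836959 ]
[[213.25690973  94.2417314 ]]
```

View pics/chk1.png

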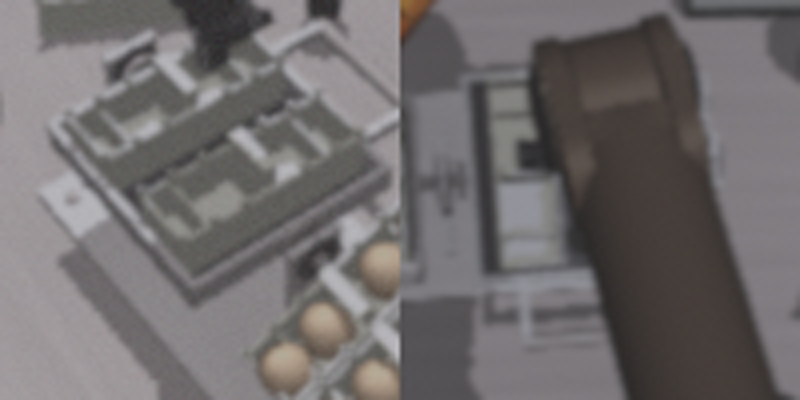

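```bash
python3 - <<'E'
from h import *
o=telemetry.observe();p=o['position'];im=snap('scene')
im2=im.copy()
R0=cv2.Rodrigues(np.zeros(3))[0]
c=cv2.resize(im2[140:200,280:360,::-1],None,fx=10,fy=10,interpolation=cv2.INTER_CUBIC)
for z in (0,.019,.04,.073): 
    u=proj('scene',[p+[0,0,z]])[0]; cv2.circle(c,tuple(int(k) for k in (u-[280,140])*10+5),5,(0,0,255),1)
cv2.imwrite('pics/chk2.png',c)
E
```

```text
(no output)
```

View pics/chk2.png

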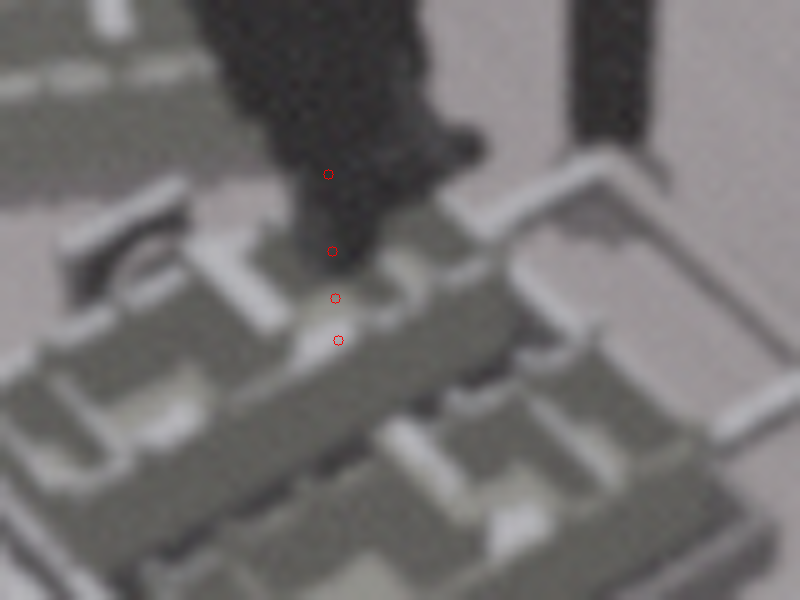

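The fingertip shows at crop (335,275), about 6.5 px above the projected TCP (338,340). I'll check that against the start pictures, where the gripper was open.

```bash
python3 - <<'E'
from h import *
p=np.array([.1496,-.6068,.1933]);a=np.radians(-76.15);y=np.array([np.cos(a),np.sin(a),0])
out=[]
for f,c,(u0,v0) in(('pics/scene0.png','scene',(307,0)),('pics/top0.png','top',(490,295))):
    im=cv2.imread(f)[v0:v0+50,u0:u0+50]; im=cv2.resize(im,None,fx=8,fy=8,interpolation=cv2.INTER_CUBIC)
    im=cv2.convertScaleAbs(im,alpha=1.6)
    for X,col in((p,(0,0,255)),(p+.0425*y,(0,255,0)),(p-.0425*y,(0,255,0)),(p+[0,0,.073],(255,0,0))):
        q=proj(c,[X])[0]; cv2.circle(im,tuple(int(k) for k in (q-[u0,v0])*8+4),4,col,1)
    out.append(im)
cv2.imwrite('pics/chk3.png',np.hstack(out))
E
```

```text
(no output)
```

View pics/chk3.png

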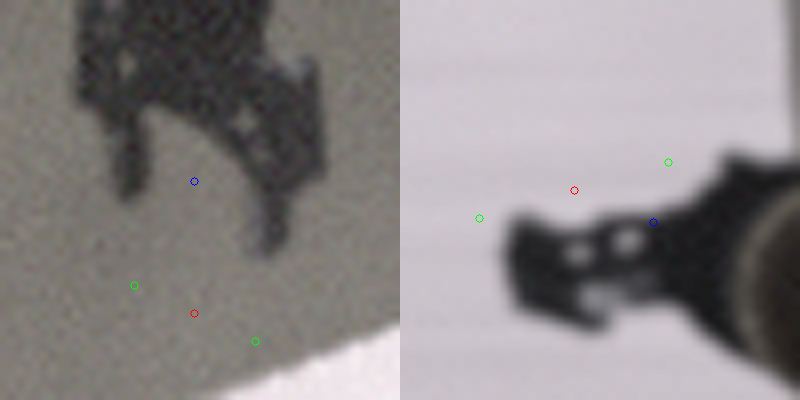

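Call:
send_rows:
  twist:
    - [0,0,0]
    - [0,0,0]
    - [0,0,0]
    - [0,0,0]
    - [0,0,0]
  translation:
    - [1,1,-10]
    - [1,1,-20]
    - [1,1,-26]
    - [1,1,-32]
    - [1,1,-38]
  hand: [0,0,0,0,0]

```text
clock: 4.15
position: [0.6209, -0.0269, 0.1473]
ee_rot: [1.0, 0.025, 0.0, 0.0]
force: [0.3, -0.9, 0.8]
width: -0.0001
finger_force: 0.0
```

```bash
python3 - <<'E'
from h import *
o=telemetry.observe();p=o['position'];im=snap('scene');print(p,o['force'],o['wrist_torque'])
c=cv2.resize(im[140:200,280:360,::-1],None,fx=10,fy=10,interpolation=cv2.INTER_CUBIC);c=cv2.convertScaleAbs(c,alpha=1.5)
for z in (0,.03,.073): 
    u=proj('scene',[p+[0,0,z]])[0]; cv2.circle(c,tuple(int(k) for k in (u-[280,140])*10+5),5,(0,0,255),1)
cv2.imwrite('pics/chk4.png',c)
E
```

```text
[ 0.62085297 -0.02687951  0.14728939] [ 0.26263867 -0.93105246  0.7669688 ] [0.03908608 0.01584136 0.04264671]
```

View pics/chk4.png

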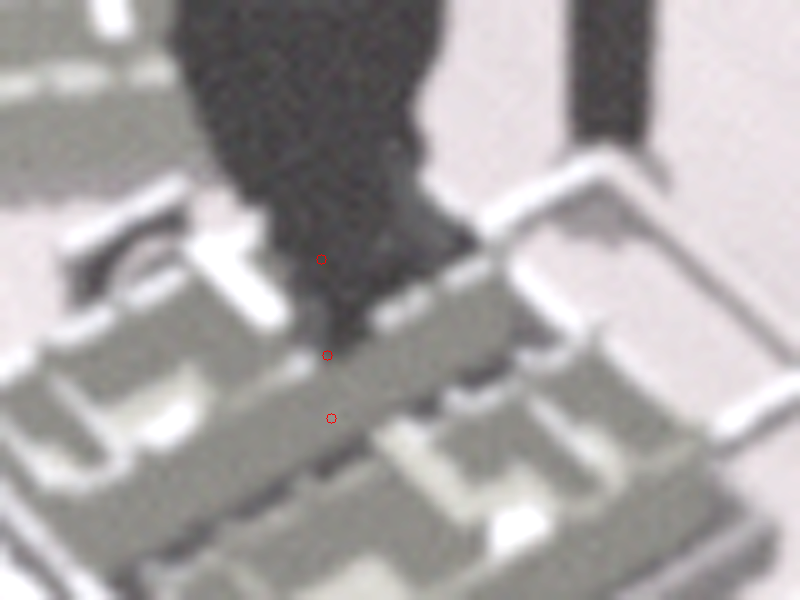

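The tip shows at (345,348) and covers the insert's rim, so it really seems to sit about 30 mm above the reported TCP. I'll descend gently and check this by contact force.

Call:
send_rows:
  twist:
    - [0,0,0]
    - [0,0,0]
    - [0,0,0]
    - [0,0,0]
    - [0,0,0]
  translation:
    - [0,0,-6]
    - [0,0,-12]
    - [0,0,-18]
    - [0,0,-24]
    - [0,0,-29]
  hand: [0,0,0,0,0]

```text
clock: 4.7
position: [0.6205, -0.0268, 0.1176]
ee_rot: [1.0, 0.025, -0.0, 0.0]
force: [-0.9, -0.6, 0.6]
width: -0.0001
finger_force: 0.0
```

Call:
send_rows:
  twist:
    - [0,0,0]
    - [0,0,0]
    - [0,0,0]
    - [0,0,0]
    - [0,0,0]
  translation:
    - [0,0,-3]
    - [0,0,-6]
    - [0,0,-9]
    - [0,0,-11]
    - [0,0,-12]
  hand: [0,0,0,0,0]

```text
clock: 5.2
position: [0.6206, -0.0268, 0.1061]
ee_rot: [1.0, 0.025, -0.0, 0.0]
force: [-0.8, 1.1, -0.7]
width: 0.0001
finger_force: 0.0
```

Call:
send_rows:
  twist:
    - [0,0,0]
    - [0,0,0]
    - [0,0,0]
    - [0,0,0]
    - [0,0,0]
  translation:
    - [0,0,-3]
    - [0,0,-5]
    - [0,0,-7]
    - [0,0,-9]
    - [0,0,-11]
  hand: [0,0,0,0,0]

```text
clock: 5.7
position: [0.6207, -0.0268, 0.0951]
ee_rot: [1.0, 0.025, -0.0, 0.0]
force: [-0.4, -0.2, -1.0]
width: 0.0001
finger_force: 0.0
```

```bash
python3 - <<'E'
from h import *
o=telemetry.observe();p=o['position'];im=snap('scene');print(p,o['force'],o['wrist_torque'])
c=cv2.resize(im[140:200,280:360,::-1],None,fx=10,fy=10,interpolation=cv2.INTER_CUBIC);c=cv2.convertScaleAbs(c,alpha=1.5)
for z in (0,.03,.073): 
    u=proj('scene',[p+[0,0,z]])[0]; cv2.circle(c,tuple(int(k) for k in (u-[280,140])*10+5),5,(0,0,255),1)
cv2.imwrite('pics/chk5.png',c)
E
```

```text
[ 0.62065006 -0.02684406  0.09512908] [-0.40838436 -0.19218014 -1.01302863] [-0.00592286  0.00284986 -0.01928082]
```

View pics/chk5.png

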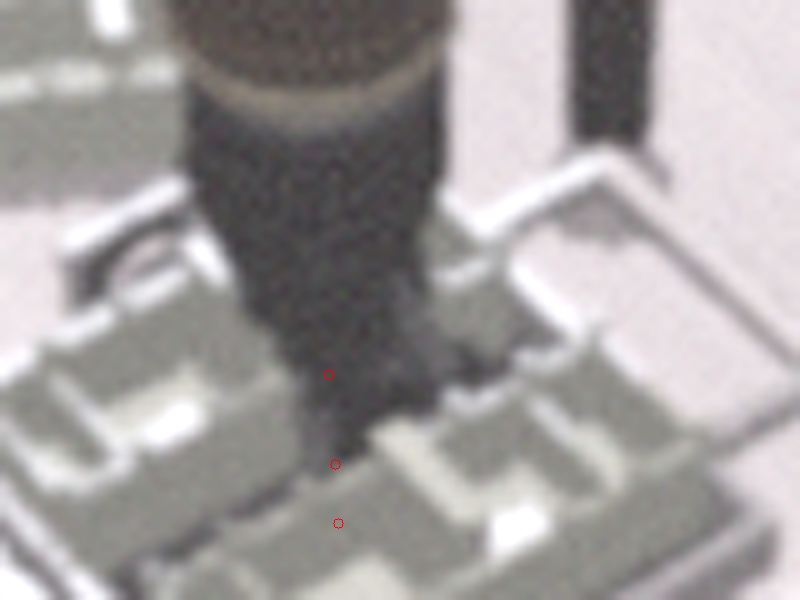

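Call:
send_rows:
  twist:
    - [0,0,0]
    - [0,0,0]
    - [0,0,0]
    - [0,0,0]
    - [0,0,0]
  translation:
    - [0,0,-3]
    - [0,0,-5]
    - [0,0,-7]
    - [0,0,-9]
    - [0,0,-11]
  hand: [0,0,0,0,0]

```text
clock: 6.25
position: [0.6243, -0.0269, 0.0894]
ee_rot: [1.0, 0.025, 0.004, 0.001]
force: [-7.0, -0.1, 39.2]
width: 0.0003
finger_force: 16.6
```

Call:
send_rows:
  twist:
    - [0,0,0]
    - [0,0,0]
    - [0,0,0]
    - [0,0,0]
    - [0,0,0]
  translation:
    - [0,0,5]
    - [0,0,10]
    - [0,0,10]
    - [0,0,10]
    - [0,0,10]
  hand: [0,0,0,0,0]

```text
clock: 6.75
position: [0.6202, -0.0269, 0.0936]
ee_rot: [1.0, 0.025, -0.001, -0.0]
force: [-0.5, -0.0, -0.4]
width: 0.0001
finger_force: 0.0
```

Call:
send_rows:
  twist:
    - [0,0,0]
    - [0,0,0]
    - [0,0,0]
    - [0,0,0]
    - [0,0,0]
  translation:
    - [0,0,0]
    - [0,0,0]
    - [0,0,0]
    - [0,0,0]
    - [0,0,0]
  hand: [5,10,15,20,20]

```text
clock: 7.25
position: [0.6206, -0.0269, 0.0943]
ee_rot: [1.0, 0.025, 0.0, 0.0]
force: [0.7, -0.9, 0.6]
width: 0.02
finger_force: 0.2
```

Call:
send_rows:
  twist:
    - [0,0,0]
    - [0,0,0]
    - [0,0,0]
    - [0,0,0]
    - [0,0,0]
  translation:
    - [0,0,0]
    - [0,0,0]
    - [0,0,0]
    - [0,0,0]
    - [0,0,0]
  hand: [23,26,29,32,34]

```text
clock: 7.75
position: [0.6206, -0.0268, 0.0942]
ee_rot: [1.0, 0.025, -0.0, 0.0]
force: [0.7, -0.4, 0.5]
width: 0.034
finger_force: 0.7
```

```bash
cat >> h.py <<'E'
H=np.array([.6208,-.0244]);YW=.0513
RT=np.array([[np.cos(YW),np.sin(YW)],[-np.sin(YW),np.cos(YW)]])
def tr(w): return np.r_[RT@(np.array(w)[:2]-H),w[2]].round(4)
E
python3 - <<'E'
from h import *
im=snap('scene','s1.png');
for q in('left_centre','right_centre'): print(q,[(p,tr(w).tolist(),u.tolist()) for p,w,u in find('scene',q)])
im2=snap('top','t1.png')
for q in('left_centre','right_centre'): print(q,[(p,tr(w).tolist(),u.tolist()) for p,w,u in find('top',q)])
E
```

```text
left_centre [(0.96, [0.0022, 0.0532, 0.1345], [323.0, 196.0])]
right_centre [(0.96, [0.0302, -0.0529, 0.1363], [296.0, 178.0]), (0.73, [0.2301, 0.124, 0.0217], [277.0, 270.0])]
left_centre [(0.96, [-0.0115, 0.0627, 0.1125], [317.0, 193.0])]
right_centre [(0.83, [0.2332, 0.1248, 0.0113], [296.0, 135.0])]
```

Call:
send_rows:
  twist:
    - [0,0,0]
    - [0,0,0]
    - [0,0,0]
    - [0,0,0]
    - [0,0,0]
  translation:
    - [0,0,0]
    - [0,0,0]
    - [0,0,0]
    - [0,0,0]
    - [0,0,0]
  hand: [36,38,40,42,44]

```text
clock: 8.55
position: [0.6206, -0.0268, 0.0943]
ee_rot: [1.0, 0.025, -0.0, 0.0]
force: [0.1, -0.1, 0.3]
width: 0.0441
finger_force: 0.6
```

Call:
send_rows:
  twist:
    - [0,0,0]
    - [0,0,0]
    - [0,0,0]
    - [0,0,0]
    - [0,0,0]
  translation:
    - [0,0,0]
    - [0,0,0]
    - [0,0,0]
    - [0,0,0]
    - [0,0,0]
  hand: [45,46,46,44,40]

```text
clock: 9.05
position: [0.6207, -0.0273, 0.0943]
ee_rot: [1.0, 0.025, 0.0, 0.0]
force: [0.1, -0.3, -0.3]
width: 0.04
finger_force: 0.0
```

Call:
send_rows:
  twist:
    - [0,0,0]
    - [0,0,0]
    - [0,0,0]
    - [0,0,8]
    - [0,0,15]
  translation:
    - [0,0,30]
    - [0,0,75]
    - [0,0,120]
    - [-10,-30,150]
    - [-20,-70,160]
  hand: [30,30,40,40,40]

```text
clock: 9.55
position: [0.6025, -0.095, 0.2588]
ee_rot: [0.987, 0.16, 0.003, 0.001]
force: [1.2, -1.6, 0.3]
width: 0.0399
finger_force: 0.0
```

Call:
send_rows:
  twist:
    - [0,0,8]
    - [0,0,16]
    - [0,0,24]
    - [0,0,32]
    - [0,0,40]
  translation:
    - [-12,-40,0]
    - [-24,-80,0]
    - [-36,-120,0]
    - [-48,-160,0]
    - [-58,-200,0]
  hand: [40,40,40,40,40]

```text
clock: 10.05
position: [0.5416, -0.2989, 0.2545]
ee_rot: [0.874, 0.486, -0.0, 0.0]
force: [1.1, 0.3, 0.6]
width: 0.0403
finger_force: 0.0
```

```bash
python3 - <<'E'
from h import *
o=telemetry.observe();print(o['position'],o['ee_rot'],o['q'])
for c in('scene','top'):
    snap(c,c+'2.png')
    for q in('left_centre','right_centre','spare_centre'): print(c,q,[(p,w.tolist(),tr(w).tolist(),u.tolist()) for p,w,u in find(c,q)])
E
```

```text
[ 0.54156798 -0.2989487   0.25454245] [ 8.73999439e-01  4.85926757e-01 -2.02756335e-04  3.56585849e-04] [ 0.78998988  0.40583008 -0.51001656  1.50360358  0.20309188  1.28463974
 -0.29871465]
scene left_centre [(0.8, [0.6206, 0.0364, 0.1412], [0.0029, 0.0607, 0.1412], [324.0, 196.0]), (0.57, [0.6149, -0.0288, 0.1162], [-0.0061, -0.0041, 0.1162], [314.0, 186.0])]
scene right_centre [(0.93, [0.8431, 0.1127, 0.021], [0.229, 0.1255, 0.021], [278.0, 271.0]), (0.78, [0.6279, -0.0864, 0.1395], [0.0039, -0.0623, 0.1395], [301.0, 172.0]), (0.61, [0.5459, -0.3027, 0.0263], [-0.0891, -0.2741, 0.0263], [291.0, 147.0])]
scene spare_centre [(0.94, [0.5422, -0.3057, 0.0273], [-0.0929, -0.2769, 0.0273], [291.0, 146.0]), (0.23, [0.6147, -0.0291, 0.1102], [-0.0063, -0.0044, 0.1102], [314.0, 188.0])]
top left_centre []
top right_centre [(0.83, [0.8447, 0.1116, 0.0099], [0.2306, 0.1243, 0.0099], [296.0, 136.0]), (0.61, [0.6257, -0.0929, 0.1118], [0.0014, -0.0687, 0.1118], [353.0, 186.0])]
top spare_centre [(0.63, [0.5373, -0.3068, 0.004], [-0.0979, -0.2777, 0.004], [406.0, 211.0])]
```

Call:
send_rows:
  twist:
    - [0,0,3]
    - [0,0,5.5]
    - [0,0,5.5]
    - [0,0,5.5]
    - [0,0,5.5]
  translation:
    - [-1,-5,-30]
    - [-2,-10,-70]
    - [-2,-10,-110]
    - [-2,-10,-150]
    - [-2,-10,-165]
  hand: [48,48,48,48,48]

```text
clock: 10.95
position: [0.5389, -0.3047, 0.0856]
ee_rot: [0.851, 0.526, -0.001, -0.002]
force: [-0.2, 0.4, 0.3]
width: 0.0478
finger_force: 0.0
```

```bash
python3 - <<'E'
from h import *
o=telemetry.observe();p=o['position'];print(p,o['ee_rot'])
im=snap('scene')
c=cv2.resize(im[110:170,250:330,::-1],None,fx=10,fy=10,interpolation=cv2.INTER_CUBIC);c=cv2.convertScaleAbs(c,alpha=1.5)
for d in ((0,0,0),(0,0,.02),(0,0,.03)): 
    u=proj('scene',[p+np.array(d)])[0]; cv2.circle(c,tuple(int(k) for k in (u-[250,110])*10+5),5,(0,0,255),1)
cv2.imwrite('pics/chk6.png',c)
E
```

```text
[ 0.53889021 -0.30468621  0.08560385] [ 0.85058464  0.52583111 -0.00130493 -0.00239225]
```

View pics/chk6.png

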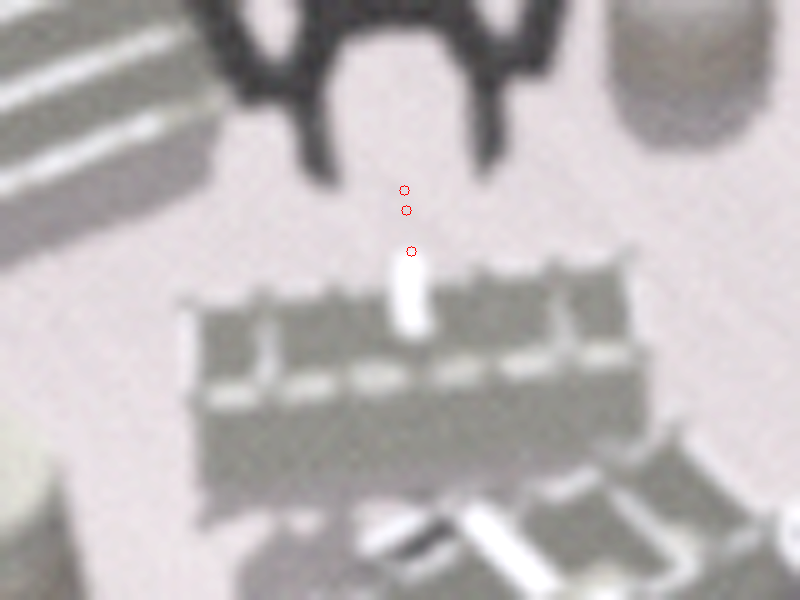

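The last picture shows the tips at (325,180) and (487,175), and the tab at (412,292). So the tips sit about 3 cm above the reported TCP and are centred on the tab.

Call:
send_rows:
  twist:
    - [0,0,0]
    - [0,0,0]
    - [0,0,0]
    - [0,0,0]
    - [0,0,0]
  translation:
    - [1,-2,-30]
    - [1,-2,-55]
    - [1,-2,-70]
    - [1,-2,-80]
    - [1,-2,-86]
  hand: [48,48,48,48,48]

```text
clock: 11.5
position: [0.5424, -0.3088, 0.0037]
ee_rot: [0.851, 0.525, 0.0, 0.0]
force: [-0.5, 0.2, -0.3]
width: 0.048
finger_force: 0.0
```

Call:
send_rows:
  twist:
    - [0,0,0]
    - [0,0,0]
    - [0,0,0]
    - [0,0,0]
    - [0,0,0]
  translation:
    - [0,0,-3]
    - [0,0,-6]
    - [0,0,-9]
    - [0,0,-9]
    - [0,0,-9]
  hand: [48,48,48,48,48]

```text
clock: 12.0
position: [0.5418, -0.309, -0.0054]
ee_rot: [0.851, 0.525, 0.0, 0.0]
force: [0.2, -0.8, -0.1]
width: 0.0483
finger_force: 0.0
```

Call:
send_rows:
  twist:
    - [0,0,0]
    - [0,0,0]
    - [0,0,0]
    - [0,0,0]
    - [0,0,0]
  translation:
    - [0,0,-2]
    - [0,0,-4]
    - [0,0,-4]
    - [0,0,-4]
    - [0,0,-4]
  hand: [48,42,34,26,18]

```text
clock: 12.5
position: [0.5417, -0.3088, -0.0097]
ee_rot: [0.851, 0.525, 0.0, 0.0]
force: [1.1, -0.2, -0.6]
width: 0.0179
finger_force: 0.0
```

Call:
send_rows:
  twist:
    - [0,0,0]
    - [0,0,0]
    - [0,0,0]
    - [0,0,0]
    - [0,0,0]
  translation:
    - [0,0,0]
    - [0,0,0]
    - [0,0,0]
    - [0,0,0]
    - [0,0,0]
  hand: [12,6,6,6,6]

```text
clock: 13.0
position: [0.5417, -0.3088, -0.0096]
ee_rot: [0.851, 0.525, 0.0, 0.0]
force: [-2.0, 0.6, 2.4]
width: 0.0113
finger_force: 58.8
```

Call:
send_rows:
  twist:
    - [0,0,0]
    - [0,0,0]
    - [0,0,0]
    - [0,0,0]
    - [0,0,0]
  translation:
    - [0,0,20]
    - [0,0,60]
    - [0,0,105]
    - [0,0,150]
    - [0,0,195]
  hand: [6,6,6,6,6]

```text
clock: 13.5
position: [0.5412, -0.3086, 0.1867]
ee_rot: [0.851, 0.525, -0.0, -0.0]
force: [1.6, -1.1, -1.1]
width: 0.011
finger_force: 58.6
```

Call:
send_rows:
  twist:
    - [0,0,6]
    - [0,0,12]
    - [0,0,18]
    - [0,0,24]
    - [0,0,29.5]
  translation:
    - [6,20,15]
    - [17,60,20]
    - [28,100,20]
    - [39,140,20]
    - [50,180,20]
  hand: [6,6,6,6,6]

```text
clock: 14.0
position: [0.5917, -0.1275, 0.2052]
ee_rot: [0.688, 0.726, -0.0, 0.0]
force: [-0.5, 0.3, -1.4]
width: 0.0115
finger_force: 58.6
```

Call:
send_rows:
  twist:
    - [0,0,0]
    - [0,0,0]
    - [0,0,0]
    - [0,0,0]
    - [0,0,0]
  translation:
    - [10,35,0]
    - [20,70,0]
    - [29,102,0]
    - [29,102,0]
    - [29,102,0]
  hand: [6,6,6,6,6]

```text
clock: 14.5
position: [0.6205, -0.0259, 0.2049]
ee_rot: [0.688, 0.725, -0.0, -0.0]
force: [-0.0, -0.2, -0.8]
width: 0.011
finger_force: 58.6
```

```bash
python3 - <<'E'
from h import *
o=telemetry.observe();print(o['position'],o['ee_rot'],o['force'],o['wrist_torque'],o['width'],tr(o['position']))
snap('scene','s3.png')
for q in('left_centre','right_centre','spare_centre'): print(q,[(p,w.tolist(),tr(w).tolist(),u.tolist()) for p,w,u in find('scene',q)])
E
```

```text
[ 0.62050958 -0.02593687  0.20486164] [ 6.88496451e-01  7.25239650e-01 -2.12549128e-04 -2.04543015e-04] [-0.02310084 -0.17257602 -0.76994355] [-0.03098615 -0.02286843 -0.02607151] 0.011018577119614884 [-0.0004 -0.0015  0.2049]
left_centre [(0.76, [0.6185, 0.0337, 0.1361], [0.0007, 0.0581, 0.1361], [324.0, 196.0]), (0.49, [0.6114, 0.2375, 0.1464], [0.004, 0.262, 0.1464], [368.0, 240.0])]
right_centre [(0.96, [0.6815, -0.0599, 0.1245], [0.0588, -0.0386, 0.1245], [291.0, 188.0]), (0.88, [0.8439, 0.1131, 0.0233], [0.2299, 0.1259, 0.0233], [277.0, 271.0]), (0.45, [0.6123, 0.2372, 0.1432], [0.0049, 0.2617, 0.1432], [367.0, 241.0])]
spare_centre [(0.69, [0.6345, -0.0073, 0.2396], [0.0146, 0.0164, 0.2396], [311.0, 167.0]), (0.45, [0.7382, -0.2605, 0.0976], [0.1051, -0.2418, 0.0976], [247.0, 163.0]), (0.34, [0.6301, 0.2138, 0.1188], [0.0215, 0.2374, 0.1188], [357.0, 243.0])]
```

Call:
send_rows:
  twist:
    - [0,0,0]
    - [0,0,0]
    - [0,0,0]
    - [0,0,0]
    - [0,0,0]
  translation:
    - [0,0,-20]
    - [0,0,-40]
    - [0,0,-55]
    - [0,0,-68]
    - [0,0,-78]
  hand: [6,6,6,6,6]

```text
clock: 15.2
position: [0.6205, -0.0274, 0.1263]
ee_rot: [0.69, 0.724, -0.0, -0.0]
force: [0.1, -0.6, -1.0]
width: 0.011
finger_force: 58.8
```

Call:
send_rows:
  twist:
    - [0,0,0]
    - [0,0,0]
    - [0,0,0]
    - [0,0,0]
    - [0,0,0]
  translation:
    - [0,0,-3]
    - [0,0,-6]
    - [0,0,-8]
    - [0,0,-10]
    - [0,0,-12]
  hand: [6,6,6,6,6]

```text
clock: 15.7
position: [0.6209, -0.0268, 0.1156]
ee_rot: [0.689, 0.724, 0.0, 0.0]
force: [-0.4, 0.7, -1.3]
width: 0.0114
finger_force: 58.7
```

Call:
send_rows:
  twist:
    - [0,0,0]
    - [0,0,0]
    - [0,0,0]
    - [0,0,0]
    - [0,0,0]
  translation:
    - [0,0,-3]
    - [0,0,-6]
    - [0,0,-9]
    - [0,0,-11]
    - [0,0,-13]
  hand: [6,6,6,6,6]

```text
clock: 16.2
position: [0.6206, -0.0268, 0.1021]
ee_rot: [0.689, 0.725, -0.0, -0.0]
force: [0.4, 0.6, -0.6]
width: 0.0113
finger_force: 58.7
```

Call:
send_rows:
  twist:
    - [0,0,0]
    - [0,0,0]
    - [0,0,0]
    - [0,0,0]
    - [0,0,0]
  translation:
    - [0,0,-1]
    - [0,0,-2]
    - [0,0,-3]
    - [0,0,-4]
    - [0,0,-4]
  hand: [6,6,6,6,6]

```text
clock: 16.7
position: [0.6207, -0.0268, 0.0984]
ee_rot: [0.689, 0.724, 0.0, 0.0]
force: [0.0, 0.3, -0.6]
width: 0.0116
finger_force: 58.8
```

Call:
send_rows:
  twist:
    - [0,0,0]
    - [0,0,0]
    - [0,0,0]
    - [0,0,0]
    - [0,0,0]
  translation:
    - [0,0,-1]
    - [0,0,-2]
    - [0,0,-2]
    - [0,0,-2]
    - [0,0,-2]
  hand: [6,6,6,6,6]

```text
clock: 17.2
position: [0.6209, -0.0269, 0.0982]
ee_rot: [0.689, 0.724, 0.0, 0.001]
force: [-6.8, -1.2, 13.2]
width: 0.0116
finger_force: 60.8
```

Call:
send_rows:
  twist:
    - [0,0,0]
    - [0,0,0]
    - [0,0,0]
    - [0,0,0]
    - [0,0,0]
  translation:
    - [0,0,1]
    - [0,0,2]
    - [0,0,2]
    - [0,0,2]
    - [0,0,2]
  hand: [12,20,30,36,36]

```text
clock: 17.7
position: [0.6206, -0.0268, 0.0981]
ee_rot: [0.689, 0.725, -0.0, -0.0]
force: [-0.6, 0.1, 0.2]
width: 0.036
finger_force: 0.0
```

Call:
send_rows:
  twist:
    - [0,0,0]
    - [0,0,0]
    - [0,0,0]
    - [0,0,0]
    - [0,0,0]
  translation:
    - [0,0,15]
    - [0,0,40]
    - [0,0,70]
    - [0,0,105]
    - [0,0,140]
  hand: [36,36,36,36,36]

```text
clock: 18.2
position: [0.6205, -0.0266, 0.2407]
ee_rot: [0.689, 0.725, 0.0, 0.0]
force: [0.5, -0.1, 0.6]
width: 0.0363
finger_force: 0.0
```

Call:
send_rows:
  twist:
    - [0,0,0]
    - [0,0,0]
    - [0,0,0]
    - [0,0,0]
    - [0,0,0]
  translation:
    - [-10,-40,10]
    - [-25,-80,20]
    - [-50,-120,20]
    - [-90,-150,20]
    - [-130,-180,20]
  hand: [36,36,36,36,36]

```text
clock: 18.7
position: [0.4894, -0.2079, 0.2591]
ee_rot: [0.689, 0.724, 0.0, 0.0]
force: [0.3, -0.5, 0.2]
width: 0.0359
finger_force: 0.0
```

```bash
python3 - <<'E'
from h import *
o=telemetry.observe();print(o['clock'],o['position'],o['ee_rot'],o['q'])
for c in('scene','top'):
    snap(c,c+'4.png')
    for q in('left_centre','right_centre','spare_centre','tray_bar','loaded_bar'): print(c,q,[(p,tr(w).tolist(),u.tolist()) for p,w,u in find(c,q)])
E
```

```text
18.7 [ 0.48944104 -0.20789447  0.25911521] [6.89326367e-01 7.24450815e-01 3.07442967e-04 2.85022992e-04] [ 0.87338786  0.27116256 -0.68875088  1.69611925  0.18085656  1.23833104
  0.19304319]
scene left_centre [(0.87, [0.0017, 0.0582, 0.1373], [324.0, 196.0]), (0.72, [0.109, -0.2394, 0.093], [247.0, 165.0])]
scene right_centre [(0.9, [0.0026, -0.08, 0.1415], [298.0, 168.0]), (0.79, [0.2289, 0.1261, 0.0224], [278.0, 271.0])]
scene spare_centre [(0.92, [0.0034, -0.0144, 0.1406], [310.0, 181.0])]
scene tray_bar [(0.68, [0.0188, 0.0543, 0.1188], [319.0, 202.0])]
scene loaded_bar [(0.93, [0.0044, 0.2604, 0.1432], [367.0, 241.0]), (0.6, [-0.2835, -0.3642, 0.0546], [318.0, 108.0])]
top left_centre [(0.42, [0.0006, -0.0061, 0.1088], [335.0, 188.0])]
top right_centre [(0.68, [-0.001, -0.067, 0.1129], [352.0, 187.0])]
top spare_centre [(0.69, [-0.001, -0.0035, 0.111], [335.0, 189.0]), (0.48, [-0.2964, -0.385, 0.0816], [445.0, 261.0])]
top tray_bar [(0.74, [-0.0766, 0.0261, 0.1239], [329.0, 210.0]), (0.56, [-0.2965, -0.3828, 0.0851], [445.0, 261.0])]
top loaded_bar [(0.88, [-0.0124, 0.2412, 0.1579], [267.0, 196.0])]
```

The spare is seated at tray y of about -4 mm, with neighbours at about ±62 mm. Next I'll build a slope estimator from the bar line and test it on the saved pictures (level working tray and loaded tray).

```bash
cat >> h.py <<'E'
OFF={'scene':np.array([1.172,1.2457]),'top':np.array([.19,-.71])}
TH=np.arange(-8,50.1,.5)
def prof(im,c,off,ys=np.linspace(-.05,.05,41),r=.15):
    g=cv2.GaussianBlur(im,(0,0),.7).astype(np.float32).mean(2);out=[]
    for th in TH:
        X=P(H,YW,np.radians(th),[(-r,y,0) for y in ys],off); u=(proj(c,X)+OFF[c]).astype(np.float32)
        out.append(np.median(cv2.remap(g,u[None,:,0].copy(),u[None,:,1].copy(),cv2.INTER_LINEAR)))
    return np.array(out)
E
python3 - <<'E'
from h import *
for f,c in(('scene0','scene'),('scene4','scene'),('top4','top'),('top0','top')):
    im=cv2.imread('pics/%s.png'%f)
    for n,o in(('W',0),('L',.245)):
        p=prof(im,c,o); print(f,n,' '.join('%d'%v for v in p[::2]))
E
```

```text
scene0 W 142 136 130 123 119 118 121 126 133 138 142 144 144 144 144 143 143 143 144 144 144 145 145 145 145 145 145 145 145 145 145 145 145 145 145 145 145 145 145 145 145 144 141 133 126 128 132 132 130 129 131 133 135 136 136 135 134 131 128
scene0 L 148 147 147 147 147 147 148 148 148 149 149 149 149 149 149 148 146 143 139 134 129 124 120 116 115 115 116 118 121 124 127 130 133 135 137 138 140 140 141 141 141 141 141 141 140 139 138 136 134 132 129 126 123 120 117 115 115 116 119
scene4 W 143 137 129 120 111 104 100 99 101 104 107 111 116 121 126 131 135 139 141 143 144 145 145 145 145 145 145 145 145 145 145 145 146 146 146 146 146 146 146 146 146 144 142 135 127 129 133 133 131 130 132 134 136 137 137 136 134 132 128
scene4 L 148 147 148 147 147 148 148 148 149 149 149 149 149 149 148 147 145 143 138 134 128 123 118 116 114 114 116 118 121 124 126 129 132 134 136 138 139 140 141 141 141 141 141 140 139 138 137 135 134 131 128 125 122 119 116 114 112 114 116
top4 W 86 85 85 85 86 86 86 86 86 86 86 86 85 86 86 86 86 87 88 89 90 92 93 96 98 101 104 107 108 109 110 107 105 102 99 95 92 91 89 88 90 91 94 97 98 100 100 100 100 100 103 107 112 116 118 118 115 109 103
top4 L 124 124 124 124 125 125 125 125 125 125 125 125 124 124 124 124 124 124 124 124 124 123 123 122 122 121 120 119 118 117 116 117 117 118 119 120 120 118 117 115 113 113 115 117 120 122 124 124 124 123 122 121 121 122 122 123 122 120 117
top0 W 116 117 117 117 117 118 118 118 118 118 117 117 117 117 116 116 115 114 114 113 112 111 110 110 110 110 110 111 111 110 110 109 107 104 101 97 93 90 88 89 92 95 101 107 113 117 120 120 120 122 125 128 131 134 135 134 131 124 114
top0 L 121 121 121 121 121 121 121 121 121 121 121 121 121 121 121 121 121 121 121 121 121 120 120 119 119 118 117 116 115 114 113 114 114 115 116 117 116 115 114 112 111 110 112 114 117 119 120 121 121 120 119 118 118 118 119 120 120 118 115
```

Call:
send_rows:
  twist:
    - [0,0,0]
    - [0,0,0]
    - [0,0,0]
    - [0,0,0]
    - [0,0,0]
  translation:
    - [-4,38,0]
    - [-9,80,0]
    - [-14,125,0]
    - [-18,165,0]
    - [-18,176,-20]
  hand: [40,40,40,40,40]

```text
clock: 19.8
position: [0.4738, -0.0252, 0.2406]
ee_rot: [0.687, 0.727, 0.002, 0.002]
force: [0.9, 1.1, -0.4]
width: 0.04
finger_force: 0.0
```

Call:
send_rows:
  twist:
    - [0,0,0]
    - [0,0,0]
    - [0,0,0]
    - [0,0,0]
    - [0,0,0]
  translation:
    - [0,0,-40]
    - [0,0,-80]
    - [0,0,-110]
    - [0,0,-135]
    - [0,0,-150]
  hand: [40,40,40,40,40]

```text
clock: 20.3
position: [0.4717, -0.0302, 0.0862]
ee_rot: [0.689, 0.725, -0.001, -0.001]
force: [-0.4, -0.5, 0.7]
width: 0.04
finger_force: 0.0
```

Call:
send_rows:
  twist:
    - [0,0,0]
    - [0,0,0]
    - [0,0,0]
    - [0,0,0]
    - [0,0,0]
  translation:
    - [0,0,-6]
    - [0,0,-12]
    - [0,0,-16]
    - [0,0,-16]
    - [0,0,-16]
  hand: [40,40,40,40,40]

```text
clock: 20.8
position: [0.4731, -0.0308, 0.0728]
ee_rot: [0.689, 0.724, 0.0, 0.0]
force: [0.4, -0.3, -0.6]
width: 0.04
finger_force: 0.0
```

Now close on the bar.

Call:
send_rows:
  twist:
    - [0,0,0]
    - [0,0,0]
    - [0,0,0]
    - [0,0,0]
    - [0,0,0]
  translation:
    - [0,0,0]
    - [0,0,0]
    - [0,0,0]
    - [0,0,0]
    - [0,0,0]
  hand: [32,24,16,10,10]

```text
clock: 21.3
position: [0.4705, -0.0311, 0.0717]
ee_rot: [0.689, 0.724, -0.002, -0.001]
force: [-4.9, -0.6, 0.8]
width: 0.0113
finger_force: 58.5
```

Call:
send_rows:
  twist:
    - [0,0,0]
    - [0,0,0]
    - [0,0,0]
    - [0,0,0]
    - [0,0,0]
  translation:
    - [0,0,0]
    - [0,0,0]
    - [0,0,0]
    - [0,0,0]
    - [0,0,0]
  hand: [10,10,10,10,10]

```text
clock: 21.8
position: [0.4705, -0.0311, 0.0717]
ee_rot: [0.689, 0.724, -0.002, -0.001]
force: [-5.5, -0.1, 1.2]
width: 0.0114
finger_force: 58.5
```

Call:
send_rows:
  twist:
    - [0,0,0]
    - [0,0,0]
    - [0,0,0]
    - [0,0,0]
    - [0,0,0]
  translation:
    - [0,0,7]
    - [1,0,14]
    - [1,0,21]
    - [3,0,28]
    - [4,0,35]
  hand: [10,10,10,10,10]

```text
clock: 22.3
position: [0.4733, -0.031, 0.1063]
ee_rot: [0.689, 0.724, -0.002, -0.002]
force: [-5.3, -0.0, -12.9]
width: 0.0112
finger_force: 58.4
```

Call:
send_rows:
  twist:
    - [0,0,0]
    - [0,0,0]
    - [0,0,0]
    - [0,0,0]
    - [0,0,0]
  translation:
    - [2,0,7]
    - [5,0,14]
    - [7,0,21]
    - [10,1,28]
    - [12,1,33]
  hand: [10,10,10,10,10]

```text
clock: 22.8
position: [0.4833, -0.0305, 0.1387]
ee_rot: [0.689, 0.724, -0.004, -0.003]
force: [-11.6, 0.1, -9.9]
width: 0.0108
finger_force: 58.5
```

```bash
python3 - <<'E'
from h import *
im=snap('scene','s5.png')[:,:,::-1]
for s in((-.056,-.03),(.03,.056)): p=prof(im,'scene',0,np.linspace(*s,15));print(s,' '.join('%d'%v for v in p[::2]))
E
```

```text
(-0.056, -0.03) 129 119 112 107 104 103 104 104 103 101 99 96 91 86 80 73 68 63 60 58 55 53 53 53 53 53 53 53 53 53 54 54 54 56 57 57 58 58 59 59 60 61 62 62 62 61 61 66 73 79 84 88 88 86 86 85 92 100 115
(0.03, 0.056) 150 150 150 150 150 150 150 149 148 148 147 147 147 147 146 144 141 137 130 127 124 122 119 116 112 110 107 105 102 100 100 100 101 101 102 102 102 103 103 103 103 103 103 103 103 102 102 102 101 100 100 100 100 98 96 95 92 89 85
```

Call:
send_rows:
  twist:
    - [0,0,0]
    - [0,0,0]
    - [0,0,0]
    - [0,0,0]
    - [0,0,0]
  translation:
    - [0,0,0]
    - [0,0,0]
    - [0,0,0]
    - [0,0,0]
    - [0,0,0]
  hand: [20,30,40,45,45]

```text
clock: 23.35
position: [0.4896, -0.0297, 0.1409]
ee_rot: [0.689, 0.725, 0.001, 0.001]
force: [0.1, -0.6, -0.1]
width: 0.0452
finger_force: 0.0
```

Call:
send_rows:
  twist:
    - [0,0,0]
    - [0,0,0]
    - [0,0,0]
    - [0,0,0]
    - [0,0,0]
  translation:
    - [0,0,20]
    - [0,0,50]
    - [0,0,90]
    - [-20,-20,130]
    - [-50,-50,150]
  hand: [45,45,45,45,45]

```text
clock: 23.85
position: [0.4408, -0.0783, 0.2937]
ee_rot: [0.688, 0.726, 0.002, 0.002]
force: [-0.7, -2.2, -0.0]
width: 0.0447
finger_force: 0.0
```

Call:
send_rows:
  twist:
    - [0,0,0]
    - [0,0,0]
    - [0,0,0]
    - [0,0,0]
    - [0,0,0]
  translation:
    - [-20,-40,0]
    - [-40,-80,0]
    - [-50,-125,0]
    - [-60,-170,0]
    - [-60,-215,0]
  hand: [45,45,45,45,45]

```text
clock: 24.35
position: [0.3775, -0.297, 0.2912]
ee_rot: [0.69, 0.724, -0.001, 0.001]
force: [1.8, 0.0, 1.3]
width: 0.0447
finger_force: 0.0
```

```bash
cat >> h.py <<'E'
def meas(tag):
    im=snap('scene',tag+'_s.png')[:,:,::-1]
    for n,o in(('W',0),('L',.245)):
        for s in((-.05,.05),(-.055,-.015),(.015,.055)):
            p=prof(im,'scene',o,np.linspace(*s,31));print(n,s,TH[p.argmin()],' '.join('%d'%v for v in p[::2][:48]))
E
python3 - <<'E'
from h import *
print(telemetry.observe()['position']);meas('m1');snap('top','m1_t.png')
E
```

```text
[ 0.37747725 -0.29702418  0.29116078]
W (-0.05, 0.05) 9.0 139 140 141 144 145 146 146 146 145 144 142 138 134 129 124 119 116 115 116 118 122 126 130 134 137 139 141 142 143 143 143 144 143 143 143 143 142 143 142 142 142 142 142 140 137 136 138 138
W (-0.055, -0.015) 32.5 144 141 137 132 128 124 119 116 112 108 105 102 100 98 98 99 100 104 108 113 118 123 128 131 132 131 129 122 116 107 99 92 87 84 82 80 78 77 76 76 76 76 76 77 77 79 80 81
W (0.015, 0.055) -5.0 102 102 102 102 104 109 118 126 136 145 142 139 135 131 127 122 119 118 118 120 123 127 131 134 138 140 141 143 143 144 144 144 144 144 144 144 144 144 145 144 144 145 145 145 145 145 145 145
L (-0.05, 0.05) 48.0 146 146 146 146 146 146 146 147 147 147 147 148 148 148 147 146 144 142 137 133 127 123 118 115 113 113 115 117 119 122 125 128 130 133 135 136 137 139 139 139 140 140 139 139 138 137 136 134
L (-0.055, -0.015) 48.0 146 146 145 146 146 146 146 146 147 147 147 147 147 147 147 146 144 141 137 132 128 122 118 116 114 113 115 117 119 122 124 127 129 132 133 135 136 137 138 138 138 138 138 138 137 136 135 133
L (0.015, 0.055) 47.5 147 146 145 144 144 144 143 142 143 148 148 148 148 148 148 146 145 142 138 133 128 123 121 116 115 114 116 118 120 123 127 130 132 135 137 138 139 140 141 141 141 141 141 140 140 139 137 136
```

```bash
cat >> h.py <<'E'
from scipy.ndimage import gaussian_filter, map_coordinates
from scipy.optimize import minimize
gx=np.arange(-.178,-.1019,.002);gy=np.arange(-.084,.0841,.002);GX,GY=np.meshgrid(gx,gy,indexing='ij')
TM=gaussian_filter(((abs(GX+.15)<.007)&(abs(GY)<.062)|(abs(abs(GY)-.058)<.004)&(GX>-.15)).astype(float),1.3)
def score(g,c,off,th,d):
    X=P(H,YW,np.radians(th),np.c_[GX.ravel(),GY.ravel(),0*GX.ravel()],off);u=proj(c,X)+d
    v=map_coordinates(g,[u[:,1],u[:,0]],order=1);v=v-np.median(v);v=np.clip(v,-40,15)
    return -np.corrcoef(v,TM.ravel())[0,1]
def gray(f): return gaussian_filter(cv2.imread('pics/%s.png'%f).astype(float).mean(2),.6)
def slope(f,c,off,d):
    g=gray(f);T=np.arange(-5,45,.25);s=np.array([score(g,c,off,t,d) for t in T]);k=s.argmax();return T[k],s.round(2)[::10].tolist(),round(s[k],3)
def level(f,c):
    g=gray(f);best=min((minimize(lambda d:-score(g,c,0,0,d),[a,b],method='Nelder-Mead') for a in(-1,1,3) for b in(-1,1,3)),key=lambda r:r.fun);return best.x,best.fun
E
python3 - <<'E'
from h import *
d,s=level('scene0','scene');print('offset',d,s)
for dd in(d,d+[.5,0],d+[0,.5]):
    print('L',slope('scene0','scene',.245,dd)[::2],slope('m1_s','scene',.245,dd),'W',slope('m1_s','scene',0,dd))
E
```

```text
offset [1.01246269 2.92297126] -0.5406839610249412
L (np.float64(25.25), np.float64(0.619)) (np.float64(22.75), [0.04, -0.0, -0.07, -0.11, -0.11, -0.09, -0.01, 0.11, 0.23, 0.31, 0.36, 0.38, 0.37, 0.31, 0.21, 0.11, 0.03, 0.0, 0.02, 0.06], np.float64(0.381)) W (np.float64(12.5), [-0.08, -0.05, -0.02, 0.01, 0.08, 0.17, 0.24, 0.26, 0.21, 0.11, 0.0, -0.06, -0.07, -0.04, -0.01, 0.01, 0.03, 0.04, 0.05, 0.06], np.float64(0.26))
L (np.float64(26.0), np.float64(0.609)) (np.float64(22.75), [0.04, -0.01, -0.08, -0.11, -0.11, -0.07, 0.02, 0.15, 0.26, 0.32, 0.35, 0.37, 0.36, 0.32, 0.24, 0.13, 0.04, -0.0, -0.0, 0.04], np.float64(0.366)) W (np.float64(12.0), [-0.08, -0.05, -0.02, 0.02, 0.09, 0.17, 0.23, 0.24, 0.2, 0.11, 0.0, -0.08, -0.1, -0.08, -0.04, -0.01, 0.01, 0.02, 0.04, 0.05], np.float64(0.245))
L (np.float64(26.75), np.float64(0.62)) (np.float64(24.75), [0.05, 0.02, -0.05, -0.1, -0.11, -0.1, -0.05, 0.06, 0.17, 0.27, 0.33, 0.37, 0.38, 0.35, 0.27, 0.17, 0.08, 0.02, 0.02, 0.04], np.float64(0.378)) W (np.float64(13.75), [-0.09, -0.07, -0.03, -0.0, 0.05, 0.13, 0.21, 0.26, 0.25, 0.17, 0.06, -0.02, -0.05, -0.04, -0.0, 0.02, 0.04, 0.06, 0.07, 0.09], np.float64(0.263))
```

Call:
send_rows:
  twist:
    - [0,0,0]
    - [0,0,0]
    - [0,0,0]
    - [0,0,0]
    - [0,0,0]
  translation:
    - [10,44,0]
    - [25,90,0]
    - [45,135,0]
    - [65,180,0]
    - [82,222,0]
  hand: [40,40,40,40,40]

```text
clock: 24.95
position: [0.4615, -0.0701, 0.2909]
ee_rot: [0.689, 0.725, 0.0, 0.001]
force: [0.6, -0.5, -0.8]
width: 0.0401
finger_force: 0.0
```

Call:
send_rows:
  twist:
    - [0,0,0]
    - [0,0,0]
    - [0,0,0]
    - [0,0,0]
    - [0,0,0]
  translation:
    - [15,43,0]
    - [15,43,-35]
    - [15,43,-75]
    - [15,43,-110]
    - [15,43,-140]
  hand: [40,40,40,40,40]

```text
clock: 25.45
position: [0.4753, -0.0291, 0.1489]
ee_rot: [0.689, 0.725, 0.0, -0.0]
force: [0.3, 0.1, 0.1]
width: 0.0399
finger_force: 0.0
```

Call:
send_rows:
  twist:
    - [0,0,0]
    - [0,0,0]
    - [0,0,0]
    - [0,0,0]
    - [0,0,0]
  translation:
    - [0,-1,-15]
    - [0,-2,-30]
    - [0,-2,-40]
    - [0,-2,-45]
    - [0,-2,-45]
  hand: [40,40,40,40,40]

```text
clock: 25.95
position: [0.4756, -0.0315, 0.1052]
ee_rot: [0.689, 0.725, 0.0, -0.0]
force: [0.4, 0.1, -0.4]
width: 0.04
finger_force: 0.0
```

Call:
send_rows:
  twist:
    - [0,0,0]
    - [0,0,0]
    - [0,0,0]
    - [0,0,0]
    - [0,0,0]
  translation:
    - [0,0,0]
    - [0,0,0]
    - [0,0,0]
    - [0,0,0]
    - [0,0,0]
  hand: [28,18,10,10,10]

```text
clock: 26.45
position: [0.4745, -0.0319, 0.1053]
ee_rot: [0.689, 0.724, -0.001, -0.001]
force: [-6.0, 0.0, 2.4]
width: 0.0116
finger_force: 58.5
```

Call:
send_rows:
  twist:
    - [0,0,0]
    - [0,0,0]
    - [0,0,0]
    - [0,0,0]
    - [0,0,0]
  translation:
    - [2,0,7]
    - [4,0,13]
    - [6,0,19]
    - [9,1,25]
    - [12,1,31]
  hand: [10,10,10,10,10]

```text
clock: 26.95
position: [0.484, -0.0315, 0.1351]
ee_rot: [0.689, 0.724, -0.003, -0.002]
force: [-9.1, 0.3, -9.3]
width: 0.0117
finger_force: 58.4
```

Call:
send_rows:
  twist:
    - [0,0,0]
    - [0,0,0]
    - [0,0,0]
    - [0,0,0]
    - [0,0,0]
  translation:
    - [4,0,7]
    - [8,0,13]
    - [12,0,19]
    - [16,1,25]
    - [19,1,29]
  hand: [10,10,10,10,10]

```text
clock: 27.45
position: [0.5001, -0.0308, 0.1636]
ee_rot: [0.689, 0.724, -0.005, -0.004]
force: [-19.4, -0.5, -1.0]
width: 0.0114
finger_force: 58.5
```

Call:
send_rows:
  twist:
    - [0,0,0]
    - [0,0,0]
    - [0,0,0]
    - [0,0,0]
    - [0,0,0]
  translation:
    - [0,0,0]
    - [0,0,0]
    - [0,0,0]
    - [0,0,0]
    - [0,0,0]
  hand: [10,10,10,10,10]

```text
clock: 27.95
position: [0.5001, -0.0308, 0.1635]
ee_rot: [0.689, 0.724, -0.005, -0.004]
force: [-19.2, -0.5, -0.2]
width: 0.0118
finger_force: 58.8
```

Call:
send_rows:
  twist:
    - [0,0,0]
    - [0,0,0]
    - [0,0,0]
    - [0,0,0]
    - [0,0,0]
  translation:
    - [0,0,0]
    - [0,0,0]
    - [0,0,0]
    - [-2,0,0]
    - [-2,0,0]
  hand: [20,30,40,45,45]

```text
clock: 28.45
position: [0.5057, -0.0297, 0.1661]
ee_rot: [0.689, 0.724, 0.001, 0.001]
force: [0.6, -0.4, 1.2]
width: 0.0449
finger_force: 0.0
```

Call:
send_rows:
  twist:
    - [0,0,0]
    - [0,0,0]
    - [0,0,0]
    - [0,0,0]
    - [0,0,0]
  translation:
    - [0,0,20]
    - [0,0,50]
    - [0,0,90]
    - [-20,-20,120]
    - [-50,-50,130]
  hand: [45,45,45,45,45]

```text
clock: 28.95
position: [0.4572, -0.0783, 0.2989]
ee_rot: [0.688, 0.726, 0.002, 0.002]
force: [0.3, -1.5, 0.1]
width: 0.0447
finger_force: 0.0
```

Call:
send_rows:
  twist:
    - [0,0,0]
    - [0,0,0]
    - [0,0,0]
    - [0,0,0]
    - [0,0,0]
  translation:
    - [-20,-40,0]
    - [-40,-80,0]
    - [-60,-125,0]
    - [-80,-170,0]
    - [-100,-210,0]
  hand: [45,45,45,45,45]

```text
clock: 29.45
position: [0.3539, -0.2923, 0.2962]
ee_rot: [0.689, 0.724, -0.0, 0.001]
force: [1.5, -0.2, 1.2]
width: 0.0451
finger_force: 0.0
```

Call:
send_rows:
  twist:
    - [0,0,-8]
    - [0,0,-16]
    - [0,0,-24]
    - [0,0,-32]
    - [0,0,-40]
  translation:
    - [-30,-35,0]
    - [-60,-70,0]
    - [-90,-105,0]
    - [-120,-140,0]
    - [-150,-175,0]
  hand: [45,45,45,45,45]

```text
clock: 29.95
position: [0.2035, -0.4666, 0.2962]
ee_rot: [0.897, 0.443, -0.0, 0.001]
force: [0.8, -1.0, -0.3]
width: 0.0452
finger_force: 0.0
```

```bash
python3 - <<'E'
from h import *
o=telemetry.observe();print(o['clock'],o['position'],o['q'])
for c in('scene','top'): snap(c,'m2_'+c+'.png')
d,_=level('scene0','scene')
for dd in(d,d+[.5,0],d+[0,.5],d-[.5,0],d-[0,.5]):
    print('L0',slope('scene0','scene',.245,dd)[::2],'L',slope('m2_scene','scene',.245,dd)[::2],'W',slope('m2_scene','scene',0,dd)[::2])
dt,st=level('top0','top');print(dt,st)
for q in('left_centre','right_centre','spare_centre'): print(q,[(p,w.tolist(),tr(w).tolist()) for p,w,u in find('scene',q)])
E
```

```text
29.95 [ 0.20354568 -0.46662608  0.29619413] [ 1.34319495  0.1546108  -0.31812676  1.70562496  0.05064075  1.2869157
  0.36073106]
L0 (np.float64(25.25), np.float64(0.619)) L (np.float64(25.25), np.float64(0.62)) W (np.float64(25.25), np.float64(0.244))
L0 (np.float64(26.0), np.float64(0.609)) L (np.float64(26.0), np.float64(0.61)) W (np.float64(26.0), np.float64(0.2))
L0 (np.float64(26.75), np.float64(0.62)) L (np.float64(26.75), np.float64(0.621)) W (np.float64(26.5), np.float64(0.264))Traceback (most recent call last):
  File "<stdin>", line 6, in <module>
  File "h.py", line 53, in slope
    g=gray(f);T=np.arange(-5,45,.25);s=np.array([score(g,c,off,t,d) for t in T]);k=s.argmax();return T[k],s.round(2)[::10].tolist(),round(s[k],3)
                                                 ~~~~~^^^^^^^^^^^^^
  File "h.py", line 48, in score
    X=P(H,YW,np.radians(th),np.c_[GX.ravel(),GY.ravel(),0*GX.ravel()],off);u=proj(c,X)+d
                                                                             ~~~~^^^^^
  File "h.py", line 8, in proj
    K,D,R,t=info(c); return cv2.projectPoints(np.array(X,float).reshape(-1,1,3),cv2.Rodrigues(R)[0],t,K,D)[0].reshape(-1,2)
            ~~~~^^^
  File "h.py", line 4, in info
    i=cams.camera_info(c); K=np.array([[i['fx'],0,i['cx']],[0,i['fy'],i['cy']],[0,0,1.]]); return K,np.array(i['D'],float),np.array(i['R'],float),np.array(i['t'],float)
ValueError: time passes only in moves, steps and waits
```

```bash
sed -i 's/^def info/import functools\n@functools.lru_cache\ndef info/' h.py; python3 - <<'E'
from h import *
im=cv2.imread('pics/m2_scene.png')
for n,o in(('W',0),('L',.245)):
    for s in((-.05,.05),(-.055,0),(0,.055)):
        p=prof(im,'scene',o,np.linspace(*s,31));k=40+p[40:76].argmin();print(n,s,TH[k],p[k].round())
g=gray('m2_scene');gt=gray('m2_top');d=np.array([1.01,2.92]);T=np.arange(10,40,.5)
print('Wscore',[(t,round(score(g,'scene',0,t,d),2)) for t in T[::4]])
def patch(g,c,off,th,dd,xs):
    A,B=np.meshgrid(np.arange(*xs,.0015),np.arange(-.105,.105,.0015),indexing='ij')
    u=proj(c,P(H,YW,np.radians(th),np.c_[A.ravel(),B.ravel(),0*A.ravel()],off))+dd
    return map_coordinates(g,[u[:,1],u[:,0]],order=1)
for c,G,dd in(('scene',g,d),('top',gt,OFF['top'])):
    for xs in((-.178,-.10),(-.178,-.085)):
        r=patch(G,c,.245,25.25,dd,xs);s=[np.corrcoef(r,patch(G,c,0,t,dd,xs))[0,1] for t in T];print(c,xs,T[int(np.argmax(s))],np.round(s[::6],2))
for q in('left_centre','right_centre','spare_centre'): print(q,[(p,tr(w).tolist()) for p,w,u in find('scene',q)][:2])
E
```

```text
W (-0.05, 0.05) 17.5 114.0
W (-0.055, 0) 14.0 99.0
W (0, 0.055) 18.5 116.0
L (-0.05, 0.05) 17.0 114.0
L (-0.055, 0) 16.5 113.0
L (0, 0.055) 16.5 115.0
Wscore [(np.float64(10.0), np.float64(0.08)), (np.float64(12.0), np.float64(0.1)), (np.float64(14.0), np.float64(0.11)), (np.float64(16.0), np.float64(0.14)), (np.float64(18.0), np.float64(0.16)), (np.float64(20.0), np.float64(0.18)), (np.float64(22.0), np.float64(0.21)), (np.float64(24.0), np.float64(0.24)), (np.float64(26.0), np.float64(0.24)), (np.float64(28.0), np.float64(0.2)), (np.float64(30.0), np.float64(0.11)), (np.float64(32.0), np.float64(0.02)), (np.float64(34.0), np.float64(-0.03)), (np.float64(36.0), np.float64(-0.02)), (np.float64(38.0), np.float64(0.0))]
scene (-0.178, -0.1) 26.5 [ 0.01  0.01 -0.01 -0.04 -0.01  0.05  0.04 -0.04 -0.08 -0.08]
scene (-0.178, -0.085) 26.5 [-0.05 -0.01  0.01  0.02  0.07  0.14  0.14  0.08  0.03  0.01]
top (-0.178, -0.1) 23.0 [0.4  0.45 0.54 0.66 0.77 0.72 0.51 0.3  0.16 0.08]
top (-0.178, -0.085) 23.0 [0.32 0.42 0.55 0.7  0.81 0.77 0.57 0.34 0.19 0.16]
left_centre [(0.95, [0.0105, 0.0522, 0.1303])]
right_centre [(0.75, [0.2275, 0.1284, 0.02]), (0.32, [0.0221, 0.2469, 0.1271])]
spare_centre [(0.82, [0.0147, -0.0175, 0.1296])]
```

Call:
send_rows:
  twist:
    - [0,0,-5]
    - [0,0,-10]
    - [0,0,-15]
    - [0,0,-20]
    - [0,0,-24]
  translation:
    - [-11,-28,-20]
    - [-22,-56,-40]
    - [-33,-84,-60]
    - [-44,-112,-80]
    - [-54,-140,-100]
  hand: [60,85,85,85,85]

```text
clock: 30.7
position: [0.1523, -0.6053, 0.1951]
ee_rot: [0.968, 0.249, 0.0, 0.001]
force: [0.1, -0.3, 0.1]
width: 0.0852
finger_force: 0.0
```

```bash
cat > an.py <<'E'
from h import *
import sys
tag=sys.argv[1];snapit=len(sys.argv)<3
if snapit:
    for c in('scene','top'): snap(c,tag+'_'+c+'.png')
d={'scene':np.array([1.01,2.92]),'top':OFF['top']}
def pts(th,off,xs):
    A,B=np.meshgrid(np.arange(*xs,.0015),np.arange(-.09,.09,.0015),indexing='ij')
    return P(H,YW,np.radians(th),np.c_[A.ravel(),B.ravel(),0*A.ravel()],off)
def smp(g,u): return np.clip(map_coordinates(g,[u[:,1],u[:,0]],order=1),85,165)
print('Uslope L/W scene',slope(tag+'_scene','scene',.245,d['scene'])[::2],slope(tag+'_scene','scene',0,d['scene'])[::2])
def reg(c,fr,offr,thr,f,off,th,xs):   # px shift of f-patch vs reference patch
    r=smp(gray(fr),proj(c,pts(thr,offr,xs))+d[c]);g=gray(f);u=proj(c,pts(th,off,xs))+d[c]
    F=lambda s:-np.corrcoef(r,smp(g,u+s))[0,1]
    b=min((minimize(F,[i,j],method='Nelder-Mead') for i in(-3,0,3) for j in(-3,0,3)),key=lambda q:q.fun);return b.x.round(2),round(-b.fun,2)
def d3(s,X):   # world displacement from shifts in both cameras
    J=[];y=[]
    for c in('scene','top'):
        for k in range(2):
            J.append([(proj(c,[X+e])[0]-proj(c,[X])[0])[k]/.001 for e in np.eye(3)*.001]);y.append(s[c][k])
    q=np.linalg.lstsq(np.array(J),np.array(y),rcond=None);return (q[0]*1000).round(1),q[1].round(3)
th=25.25
for xs in((-.175,-.105),(-.175,-.125)):
    s={c:reg(c,tag+'_'+c,.245,th,tag+'_'+c,0,th,xs) for c in('scene','top')}
    D=d3({c:v[0] for c,v in s.items()},P(H,YW,np.radians(th),[(-.15,0,0)],0)[0])
    print(xs,s,'mm',D,'dtheta',np.degrees(D[0][2]/1000/(.15*np.cos(np.radians(th)))))
E
python3 an.py m3
```

```text
Uslope L/W scene (np.float64(25.25), np.float64(0.618)) (np.float64(26.25), np.float64(0.374))
(-0.175, -0.105) {'scene': (array([-1.31,  0.21]), np.float64(0.25)), 'top': (array([0.78, 0.8 ]), np.float64(0.84))} mm (array([-0.9, -4.5, -5.7]), array([0.877])) dtheta -2.4072389133275993
(-0.175, -0.125) {'scene': (array([-1.04, -0.04]), np.float64(0.18)), 'top': (array([1.09, 0.78]), np.float64(0.9))} mm (array([-1.5, -5. , -5.2]), array([0.385])) dtheta -2.196077605140968
```

```bash
cat > pf.py <<'E'
from h import *
d={'scene':np.array([1.01,2.92]),'top':OFF['top']}
def S(g,c,off,th,X,Y):
    u=proj(c,P(H,YW,np.radians(th),np.c_[X.ravel(),Y.ravel(),0*X.ravel()],off))+d[c]
    return map_coordinates(g,[u[:,1],u[:,0]],order=1).reshape(X.shape)
for n,f,o,th in(('Wlev','0',0,0),('W','m3_',0,25.25),('L','m3_',.245,25.25)):
    for c in('scene','top'):
        fn=(c+'0') if f=='0' else f+c
        g=gray(fn);xs=np.arange(-.18,-.099,.003);ys=np.arange(-.045,.046,.003)
        X,Y=np.meshgrid(xs,ys,indexing='ij');print(n,c,'X',*np.median(S(g,c,o,th,X,Y),1).astype(int))
        for a in(-.058,.058):
            xs2=np.arange(-.138,-.110,.002);y2=np.arange(-.024,.025,.003)+a
            X,Y=np.meshgrid(xs2,y2,indexing='ij');print('   Y%+.3f'%a,*np.median(S(g,c,o,th,X,Y),0).astype(int))
E
python3 pf.py
```

```text
Wlev scene X 145 145 145 144 144 144 145 144 137 125 117 122 134 143 146 146 146 146 146 147 147 148 149 150 146 133 116
   Y-0.058 149 154 160 162 155 139 121 115 118 125 131 132 137 140 144 145 147
   Y+0.058 146 148 154 161 161 149 129 116 123 135 143 146 146 147 147 147 147
Wlev top X 119 120 120 120 121 120 118 114 114 117 118 113 109 110 111 106 97 89 87 94 106 115 120 120 121 127 133
   Y-0.058 122 122 122 122 122 124 127 132 134 131 125 122 122 122 122 122 121
   Y+0.058 109 107 105 104 105 107 113 122 129 128 120 113 108 108 108 109 109
W scene X 147 148 147 146 145 144 144 144 135 119 112 124 129 124 118 112 120 126 129 135 140 143 144 145 146 149 155
   Y-0.058 147 150 156 159 152 135 118 115 126 138 145 146 145 140 129 117 106
   Y+0.058 147 149 154 161 159 144 124 119 130 140 145 146 145 146 145 145 145
W top X 120 120 120 121 121 120 117 113 112 115 117 115 111 110 114 118 120 121 120 118 119 119 120 119 118 113 107
   Y-0.058 122 122 122 122 122 124 126 129 130 126 121 119 121 123 123 122 121
   Y+0.058 116 116 116 117 118 120 123 128 131 129 125 121 120 119 119 119 119
L scene X 149 148 149 149 150 149 147 148 145 129 113 120 139 147 148 148 147 147 146 146 147 148 148 148 147 147 151
   Y-0.058 146 147 151 158 163 152 129 117 127 141 146 146 146 146 147 147 147
   Y+0.058 147 146 147 153 163 166 151 120 105 107 120 137 146 147 147 148 148
L top X 120 120 121 121 121 120 120 117 114 113 114 116 114 110 110 113 117 120 121 119 118 117 118 119 119 117 113
   Y-0.058 121 120 120 121 121 121 122 124 127 129 128 126 123 121 120 119 119
   Y+0.058 117 118 118 119 119 118 115 115 122 127 126 123 119 118 118 118 118
```

```bash
cat > sol.py <<'E'
from h import *
from scipy.optimize import least_squares
d={'scene':np.array([1.01,2.92]),'top':OFF['top']}
# peak index (3 mm) of x, y-, y+ in each profile -> px of the bar/arm crossing residual
I={'Wlev':(0,0,{'scene':(10.115,5.06,5.55),'top':(9.67,7.9,8.4)}),'W':(0,25.25,{'scene':(9.87,4.82,5.30),'top':(10.0,7.7,8.1)}),'L':(.245,25.25,{'scene':(10.196,5.61,6.42),'top':(11.0,9.17,9.33)})}
px={}
for n,(o,th,m) in I.items():
    for c,(a,b,e) in m.items():
        f=lambda x,y:(proj(c,P(H,YW,np.radians(th),[(x,y,0)],o))+d[c])[0]
        x=-.18+.003*a; px[n,c]=[f(x,-.058-.024+.003*b),f(x,.058-.024+.003*e)]
def res(v,dy=True):
    tW,tL,eps,dyL=v[:4];h=H+v[4:6];out=[]
    off={'scene':v[6:8],'top':v[8:10]}
    for n,o,t in(('Wlev',0,0),('W',0,tW),('L',.245,tL)):
        for c in('scene','top'):
            X=P(h,YW+eps,np.radians(t),[(-.15,-.058,0),(-.15,.058,0)],o+(dyL if o else 0))
            out.append((proj(c,X)+off[c]-px[n,c]).ravel()/.3)
    return np.concatenate(out+[v[4:6]/.002,[dyL/DY,eps/EP]])
for DY,EP in((.003,.01),(.0005,.01),(.003,.003),(.003,.03)):
    r=least_squares(res,[25,25,0,0,0,0,1,2,0,0]);C=np.linalg.pinv(r.jac.T@r.jac)
    print(DY,EP,r.x[:4].round(4),'W-L',r.x[0]-r.x[1],'sd',np.sqrt(C[0,0]+C[1,1]-2*C[0,1]).round(2),'cost',r.cost.round(1),r.x[4:].round(3))
print((r.fun[:24]*.3).reshape(-1,4).round(2))
E
python3 sol.py
```

```text
0.003 0.01 [ 2.59959e+01  2.75706e+01 -3.20000e-03  2.70000e-03] W-L -1.5747008934060815 sd 0.68 cost 2.5 [ 0.     0.    -0.703  1.377  0.392 -0.387]
0.0005 0.01 [ 2.61852e+01  2.71338e+01 -3.70000e-03  1.00000e-03] W-L -0.9485450114580978 sd 0.65 cost 7.8 [ 0.     0.002 -0.896  1.201  0.633 -0.446]
0.003 0.003 [ 2.60001e+01  2.77086e+01 -2.00000e-03  2.70000e-03] W-L -1.7085203670421407 sd 0.66 cost 2.9 [ 0.     0.    -0.629  1.395  0.363 -0.323]
0.003 0.03 [ 2.59954e+01  2.75501e+01 -3.40000e-03  2.70000e-03] W-L -1.5546522496965558 sd 0.68 cost 2.5 [ 0.     0.    -0.714  1.374  0.397 -0.396]
[[ 0.15  0.06 -0.07 -0.01]
 [-0.14  0.07  0.26 -0.08]
 [-0.02  0.05 -0.21  0.03]
 [-0.26  0.1   0.04 -0.04]
 [ 0.25  0.01 -0.09 -0.14]
 [ 0.06  0.04  0.05 -0.08]]
```

```bash
python3 - <<'E'
from h import *
for c in('top','scene'):
    snap(c)
    for q in('left_centre','right_centre','spare_centre'): print(c,q,[(p,tr(w).tolist(),u.tolist()) for p,w,u in find(c,q)][:3])
# bright tab tops along tray y in top view, model 25.25 deg, tab top 53 mm above hinge axis
g=gray('m3_top');ys=np.arange(-.1,.1,.005)
for x in(-.004,.0,.004,.008):
    u=proj('top',P(H,YW,np.radians(26),[(x,y,.053) for y in ys],0))+OFF['top'];print(x,*map_coordinates(g,[u[:,1],u[:,0]],order=1).astype(int))
o=telemetry.observe();print(o['clock'],o['force'],o['finger_force'])
E
```

```text
top left_centre [(0.68, [0.0115, 0.0605, 0.1285], [317.0, 186.0])]
top right_centre [(0.94, [0.005, -0.0661, 0.1278], [352.0, 185.0]), (0.87, [0.2341, 0.1253, 0.0113], [296.0, 135.0]), (0.17, [-0.2163, 0.5556, 0.1091], [186.0, 260.0])]
top spare_centre [(0.92, [0.0109, -0.0051, 0.1287], [335.0, 185.0]), (0.43, [-0.2182, 0.5555, 0.1059], [186.0, 261.0])]
scene left_centre [(0.96, [0.0111, 0.0556, 0.1287], [321.0, 199.0]), (0.45, [0.0122, -0.0178, 0.1283], [307.0, 184.0])]
scene right_centre [(0.84, [0.0144, -0.0845, 0.1287], [294.0, 172.0]), (0.6, [0.2298, 0.1266, 0.0205], [278.0, 271.0])]
scene spare_centre [(0.86, [0.0134, -0.0192, 0.1305], [306.0, 184.0])]
-0.004 112 121 132 133 130 127 126 125 127 129 129 124 107 90 90 109 123 125 127 128 130 131 130 124 110 93 75 89 113 124 129 129 128 127 124 123 122 114 99 95
0.0 113 121 134 137 136 135 134 133 134 135 135 127 108 88 91 114 129 133 134 135 136 137 136 130 114 92 75 89 113 128 135 136 136 135 133 132 129 117 100 95
0.004 111 120 132 134 134 135 135 135 133 132 132 125 107 88 91 115 128 132 133 134 136 136 137 131 116 93 75 87 109 126 135 138 138 137 136 133 130 117 99 94
0.008 109 118 125 121 122 125 129 130 125 121 120 118 106 90 92 109 117 121 124 128 128 128 129 126 115 94 75 83 102 117 126 132 134 130 128 126 123 113 98 95
31.2 [0.730332   0.73664532 0.62033675] 0.0
```

```bash
python3 -c "
from workcell import job
print(job.job_done())"
```

```text
the job is handed in; nothing more can be done
None
```

I handed the job in at about 31 s of the 72 s: the spare insert is flat between its neighbours, about 4 mm off the tray's middle line. The released tray holds roughly 1.5° below the loaded tray by my camera estimates (all within 2.5°, limit 3°); the hand-in returned no verdict.

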